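# Stand the toppled motors up in the inspection lane

### The arm

A 6-joint arm with a two-finger parallel gripper is mounted at the origin on the work surface. World frame = base frame: x ahead of the robot, y to its left, z up, the work surface at z = 0. Lengths are in m, angles in rad, forces in N, time in s.
With the tool pointing down it reaches from about 0.25 to 0.775 m from the base axis. Payload 4 kg.
Tool frame: the origin (TCP) lies between the finger pads; the fingertips stand 11 mm ahead of it and the grasp point (between the pads) lies 8 mm behind it (robot.tip_extent is the z of the fingertips in the tool frame, in m); z points along the fingers, y is the line along which they close (so a half turn about z gives the same grasp; the last joint's range is limited). The gripper opens to 94 mm and grips with 3 to 60 N. Pads are 16 mm wide; open, the fingers measure 119 mm over their backs; the gripper's body (75 mm by 177 mm) begins 78 mm behind the grasp point.
Start: joints at [-1.297, 0.087, 1.371, -0, 1.684, -0.103], TCP at [0.202, -0.511, 0.217] pointing down, gripper open.
Joint ranges: [-3.1, 3.1], [-0.76, 2.03], [0.27, 2.55], [-1.08, 4.22], [0.17, 2.65], [-2.57, 2.57]. Speed limits (rad/s): [2.79, 2.79, 3.14, 3.14, 3.14, 3.14].

### API

Orientations are given as [roll, pitch, yaw] about the fixed x, y, z axes, in that order (R = Rz(yaw) Ry(pitch) Rx(roll)).
In Python, from bench import robot, imaging gives the robot as it stands.
- The arm moves only by the shell command python3 -m pendant 'ROWS'. ROWS is JSON, a list of rows, each a list of 7 numbers: the shift along the world's x, y, z in cm, then the turn, a rotation vector about the world's x, y, z in degrees, then the opening, from 0 (shut) to 1 (fully open). In form: [[dx, dy, dz, ax, ay, az, jaw], ...]. A call has 1 to 8 rows; each row shifts and turns the commanded pose from where the row before left it; what a row does not reach is not made up. A row lasts 1/10 s, in which the tool goes at most 50 mm and 8.59 degrees, less where a joint would pass 70% of its speed; a pose out of reach is approached as far as the arm can. A call is refused whole if a number of a shift passes 5 or a number of a turn 8.59, either way. A call with a gripper value outside its range is refused whole. The fingers move at their own pace and stop on an object; the grip force is fixed at half the most. Time passes only in rows, so rows that do not move let the fingers close. It gives the time, the measured TCP pose, the force, the opening and the grip force at its end, in the units of the state.
- robot.get_obs(): the state, without advancing time (a new reading comes with each control period).
- imaging.snapshot(name): name is "side" or "top" or "wrist"; returns the picture (420x560x3 uint8, red, green, blue); there is no depth.
- imaging.camera_params(name): a dict with "camera_matrix" (3x3 intrinsics, pixels), "R" (3x3) and "t" (3): a world point X has camera coordinates R X + t. Camera axes: x right, y down, z forward; pixel columns grow to the right and rows downward; lengths in m; the calibration is good to about 2 mm. A picture is of the moment at which its call begins: read the wrist's pose just before it. camera_params takes no time and is no camera call; for the wrist camera it gives the pose at the moment of the call.
- robot.close_job(): hands the job in; it is judged then, once.
The state is a dict: "time": time; "joint_positions": joint angles; "qvel": joint speeds; "joint_torque": joint torques, N m; "tool_pos": TCP position; "ee_rot": TCP orientation; "wrist_force": force on the tool from outside, world axes, zero at the start; "wrist_torque": the same for the moment, N m; "width": finger opening in m; "finger_force": force on a finger pad.
Only numpy, scipy, OpenCV 4.12 (cv2) and the standard library are available. Lean on these libraries where they do the work, as an engineer would, in place of code of your own. Each camera call takes 0.05 s, during which the arm holds its last target. There are 200 camera calls.

### The job

Some of the gearmotors in the staging lane have toppled over, and a stray carton has landed on one of them. First put the carton into the grey tote; then stand every toppled motor upright on its flat foot, hub up, between the lane's edge strips, with all the motors in the lane left standing; only when all of them stand, swing the release lever fully over towards the lane. Leave the screwdriver, the roll of tape and the jar where they are.

Things in the scene. Friction and masses are not known exactly. Their poses are not given: they have to be found in the camera images.
- lane: the staging lane, a flat grey plate 170 x 840 mm and 10 mm thick fixed on the bench, its long way along its y axis, with a steel edge strip (10 mm wide, 6 mm higher than the plate) down each long side, 150 mm apart inside. Origin in the middle of its underside.
- lane_mid (a point): the middle of the lane's upper face, between the strips; x across the lane (away from the robot), y along it, z up
- motor1: a square gearmotor, silver with black ends, housing 56 x 56 mm across and 96 mm long, with a round steel hub (30 mm across, 14 mm long) on one end; the other end is its flat foot. About 0.7 kg. Origin in the middle of the housing, 48 mm from the foot; its x axis points from foot to hub (up when it stands). Starts toppled in the lane, hub away from the robot. The carton lies on it.
- motor2: a square gearmotor, silver with black ends, housing 56 x 56 mm across and 96 mm long, with a round steel hub (30 mm across, 14 mm long) on one end; the other end is its flat foot. About 0.7 kg. Origin in the middle of the housing, 48 mm from the foot; its x axis points from foot to hub (up when it stands). Starts toppled in the lane, hub away from the robot. May be absent.
- motor3: a square gearmotor, silver with black ends, housing 56 x 56 mm across and 96 mm long, with a round steel hub (30 mm across, 14 mm long) on one end; the other end is its flat foot. About 0.7 kg. Origin in the middle of the housing, 48 mm from the foot; its x axis points from foot to hub (up when it stands). Starts toppled in the lane, hub away from the robot. May be absent.
- motor4: a square gearmotor, silver with black ends, housing 56 x 56 mm across and 96 mm long, with a round steel hub (30 mm across, 14 mm long) on one end; the other end is its flat foot. About 0.7 kg. Origin in the middle of the housing, 48 mm from the foot; its x axis points from foot to hub (up when it stands). Starts toppled in the lane, hub away from the robot. May be absent.
- motor5: a square gearmotor, silver with black ends, housing 56 x 56 mm across and 96 mm long, with a round steel hub (30 mm across, 14 mm long) on one end; the other end is its flat foot. About 0.7 kg. Origin in the middle of the housing, 48 mm from the foot; its x axis points from foot to hub (up when it stands). Starts toppled in the lane, hub away from the robot. May be absent.
- motor6: a square gearmotor, silver with black ends, housing 56 x 56 mm across and 96 mm long, with a round steel hub (30 mm across, 14 mm long) on one end; the other end is its flat foot. About 0.7 kg. Origin in the middle of the housing, 48 mm from the foot; its x axis points from foot to hub (up when it stands). Starts upright in the lane.
- carton: the stray closed cardboard carton, 110 mm long (its x) x 56 mm wide (its y) x 42 mm high (its z), about 0.12 kg, lying flat on a toppled motor; origin in the middle of its underside
- tote: open grey plastic tote, outside 150 (x) x 200 (y) x 55 mm high, walls 4 mm; origin in the middle of its underside
- tote_in (a point): the middle of the tote's inner floor, with the tote's axes
- release (a joint): the lane's release lever: 0 when it leans back towards the robot (hold), 1.0 when swung fully over towards the lane (release); it stays where it is left. rad
- release_tip (a point): the middle of the black ball knob (26 mm) on the end of the release lever, a thin steel rod 80 mm long; it pivots 22 mm above the bench over the block's origin and swings in the block's x-z plane, from 0.5 rad behind upright at 0 to 0.5 rad beyond it at 1.0
- release_base: the lever's grey block (70 x 50 x 25 mm), fixed on the bench; origin in the middle of its underside, x points towards the lane
- driver: a screwdriver lying in front of the lane (bystander); it stays where it is
- tape: a roll of tape beyond the lane (bystander); it stays where it is
- cleaner: a white screw-top jar beyond the lane (bystander); it stays where it is

How it is judged:
On the way, in this order (a step that is already met when the one before it is completed fails the run):
1. the stray carton is in the tote (x of carton in the frame of tote_in between -0.065 and 0.065 m and y of carton in the frame of tote_in between -0.09 and 0.09 m and z of carton in the frame of tote_in below 0.045 m), for 0.3 s.
2. every motor stands on its foot in the lane, let go (angle between each of motor1, motor2, motor3, motor4, motor5, motor6's own x axis and vertical below 0.12 rad and x of motor1 in the frame of lane_mid between -0.05 and 0.05 m and y of motor1 in the frame of lane_mid between -0.395 and 0.395 m and z of each of motor1, motor2, motor3, motor4, motor5, motor6 in the frame of lane_mid below 0.056 m and x of motor2 in the frame of lane_mid between -0.05 and 0.05 m and y of motor2 in the frame of lane_mid between -0.395 and 0.395 m and x of motor3 in the frame of lane_mid between -0.05 and 0.05 m and y of motor3 in the frame of lane_mid between -0.395 and 0.395 m and x of motor4 in the frame of lane_mid between -0.05 and 0.05 m and y of motor4 in the frame of lane_mid between -0.395 and 0.395 m and x of motor5 in the frame of lane_mid between -0.05 and 0.05 m and y of motor5 in the frame of lane_mid between -0.395 and 0.395 m and x of motor6 in the frame of lane_mid between -0.05 and 0.05 m and y of motor6 in the frame of lane_mid between -0.395 and 0.395 m and contact force between the fingers and motor1 below 0.5 N and contact force between the fingers and motor2 below 0.5 N and contact force between the fingers and motor3 below 0.5 N and contact force between the fingers and motor4 below 0.5 N and contact force between the fingers and motor5 below 0.5 N and contact force between the fingers and motor6 below 0.5 N), for 0.3 s.
3. the release lever is swung over (value of joint release above 0.85 rad), for 0.2 s.
At the end, for the whole second after the job is handed in: the carton lies in the tote (its underside's middle within the walls and less than 45 mm above the floor); every motor present stands hub up within 7 degrees on the lane's plate, between the strips, at rest; the lever is swung over beyond 0.85 rad (all of step 1 and angle between each of motor1, motor2, motor3, motor4, motor5, motor6's own x axis and vertical below 0.12 rad and x of motor1 in the frame of lane_mid between -0.05 and 0.05 m and y of motor1 in the frame of lane_mid between -0.395 and 0.395 m and z of each of motor1, motor2, motor3, motor4, motor5, motor6 in the frame of lane_mid below 0.056 m and x of motor2 in the frame of lane_mid between -0.05 and 0.05 m and y of motor2 in the frame of lane_mid between -0.395 and 0.395 m and x of motor3 in the frame of lane_mid between -0.05 and 0.05 m and y of motor3 in the frame of lane_mid between -0.395 and 0.395 m and x of motor4 in the frame of lane_mid between -0.05 and 0.05 m and y of motor4 in the frame of lane_mid between -0.395 and 0.395 m and x of motor5 in the frame of lane_mid between -0.05 and 0.05 m and y of motor5 in the frame of lane_mid between -0.395 and 0.395 m and x of motor6 in the frame of lane_mid between -0.05 and 0.05 m and y of motor6 in the frame of lane_mid between -0.395 and 0.395 m and linear speed of each of motor1, motor2, motor3, motor4, motor5, motor6, carton below 0.03 m/s and value of joint release above 0.85 rad); the robot touches nothing.
It fails at once if the driver is pushed more than 40 mm from its place (distance of driver from where it was at the start of the episode above 0.04 m).
It fails at once if the tape is pushed more than 40 mm from its place (distance of tape from where it was at the start of the episode above 0.04 m).
It fails at once if the cleaner is pushed more than 40 mm from its place (distance of cleaner from where it was at the start of the episode above 0.04 m).
Of motor2, motor3, motor4, motor5 only 2 to 4 are there at a start; the rules pass over those that are not, and their reading is None.
At some moment in a run one of motor1, motor2, motor3, motor4, motor5 may be knocked a few centimetres aside while the robot is not near it.
Once in a run the grip may slacken for a moment while it holds something.
It also fails if it takes over 210 s, if anything falls off the work surface, if the arm or the gripper's body presses on something with over 40 N, if the wrist force passes 120 N, or if a joint passes its speed limit or range.

## Working session

There is one attempt and no reset: what is moved stays moved. The work goes in short steps, Python scripts to look and compute and a shell command to move; the robot and the scene stay as the last step left them, time stands still between calls to the robot, and variables do not carry over. Pictures are saved under pics/ and viewed, at most 14 in all, crops included, and the job is handed in when it is done.

```bash
ls; mkdir -p pics; python3 - <<'E'
from bench import robot, imaging
import cv2
for n in ("top","side"):
    im=imaging.snapshot(n); cv2.imwrite(f"pics/{n}0.png",im[:,:,::-1])
    p=imaging.camera_params(n); print(n,p["camera_matrix"],p["R"],p["t"])
print(robot.get_obs())
E
```

```text
pics
top [[422.74073143   0.         276.57312946]
 [  0.         422.74073143 209.60018997]
 [  0.           0.           1.        ]] [[-0.00101746 -0.99978804  0.02056303]
 [-0.98517245 -0.00252572 -0.17154841]
 [ 0.17156398 -0.02043267 -0.98496107]] [-0.00260601  0.52961507  1.02062462]
side [[529.97517895   0.         283.13409687]
 [  0.         529.97517895 213.5200554 ]
 [  0.           0.           1.        ]] [[-0.94848121 -0.31641705  0.01623712]
 [-0.22766403  0.64500454 -0.72947805]
 [ 0.22034628 -0.69559283 -0.68381147]] [0.47525146 0.18999531 1.17497108]
{'time': 0.1, 'joint_positions': array([-1.29710576e+00,  8.78957471e-02,  1.37210265e+00,  8.17779766e-06,
        1.68360989e+00, -1.03089146e-01]), 'qvel': array([-1.63443210e-04, -3.66095821e-05, -2.83568712e-03,  1.13260385e-03,
        2.00165735e-03,  1.48259429e-03]), 'joint_torque': array([ 1.62480083e-03, -3.41254592e+01, -3.03300762e+01,  7.19699543e-02,
        3.04596894e-02, -9.47934109e-05]), 'tool_pos': array([ 0.2022345 , -0.51095624,  0.21541344]), 'ee_rot': array([-3.13958856e+00, -2.15506114e-04,  3.76780404e-01]), 'wrist_force': array([-0.0768686 , -0.34990996,  0.22058331]), 'wrist_torque': array([-0.04080493, -0.03088433, -0.02532326]), 'finger_force': 0.0, 'width': 0.0940115156910223}
```

View pics/top0.png

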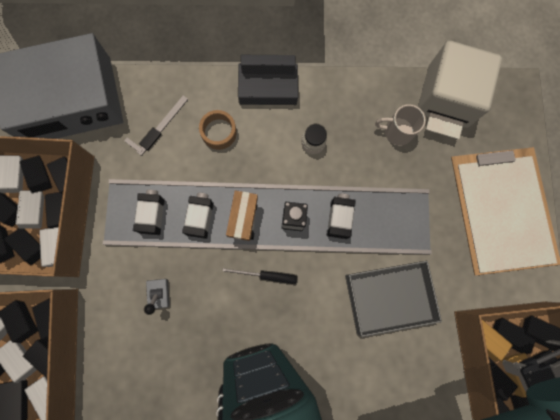

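View pics/side0.png

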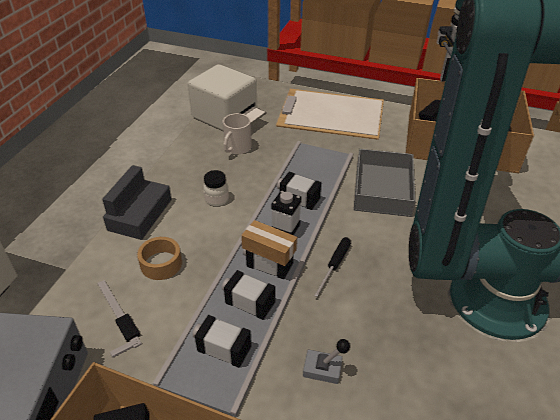

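Top picture: toppled motors at about (149,213), (198,216) and (342,217), the carton on motor1 at (242,215), upright motor6 at (295,216), the tote at (393,299) and the lever knob at (149,309). The side picture agrees: four toppled motors with hubs away from the robot, and one standing.

```bash
cat > h.py <<'E'
import numpy as np, cv2
from bench import robot, imaging
def par(n):
    p=imaging.camera_params(n); return np.array(p["camera_matrix"]),np.array(p["R"]),np.array(p["t"])
def onz(P,uv,z):
    K,R,t=P; c=-R.T@t; d=R.T@np.linalg.solve(K,[uv[0],uv[1],1]); return c+d*(z-c[2])/d[2]
def tri(Ps,uvs):
    A=[];b=[]
    for (K,R,t),uv in zip(Ps,uvs):
        c=-R.T@t; d=R.T@np.linalg.solve(K,[uv[0],uv[1],1]); d/=np.linalg.norm(d)
        M=np.eye(3)-np.outer(d,d); A.append(M); b.append(M@c)
    x=np.linalg.lstsq(np.vstack(A),np.hstack(b),rcond=None)[0]
    return x, np.linalg.norm(np.vstack(A)@x-np.hstack(b))
def proj(P,X):
    K,R,t=P; q=K@(R@np.asarray(X)+t); return q[:2]/q[2]
E
python3 - <<'E'
from h import *
print(dir(robot), robot.tip_extent)
im=cv2.imread("pics/top0.png")
c=cv2.resize(im[170:345,100:450],(800,400),interpolation=cv2.INTER_CUBIC)
cv2.imwrite("pics/top0c.png",c)
s=cv2.imread("pics/side0.png"); cv2.imwrite("pics/side0c.png",cv2.resize(s[140:400,160:420],(600,600),interpolation=cv2.INTER_CUBIC))
E
```

```text
['IKError', '__class__', '__delattr__', '__dict__', '__dir__', '__doc__', '__eq__', '__format__', '__ge__', '__getattribute__', '__getstate__', '__gt__', '__hash__', '__init__', '__init_subclass__', '__le__', '__lt__', '__module__', '__ne__', '__new__', '__reduce__', '__reduce_ex__', '__repr__', '__setattr__', '__sizeof__', '__str__', '__subclasshook__', '__weakref__', 'close_job', 'get_obs', 'tip_extent'] 0.011
```

View pics/top0c.png

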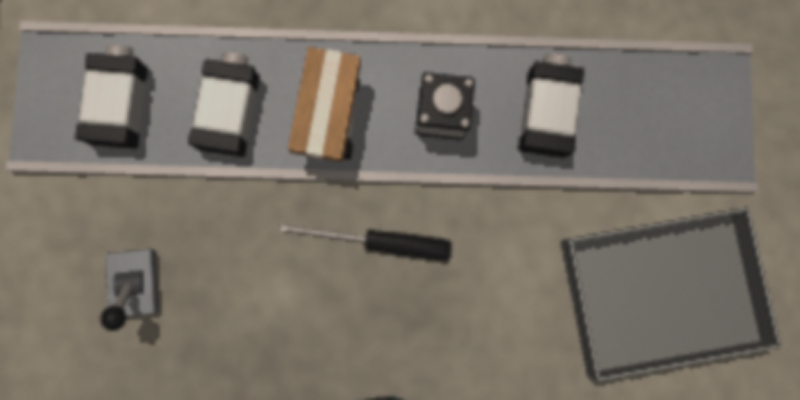

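View pics/side0c.png

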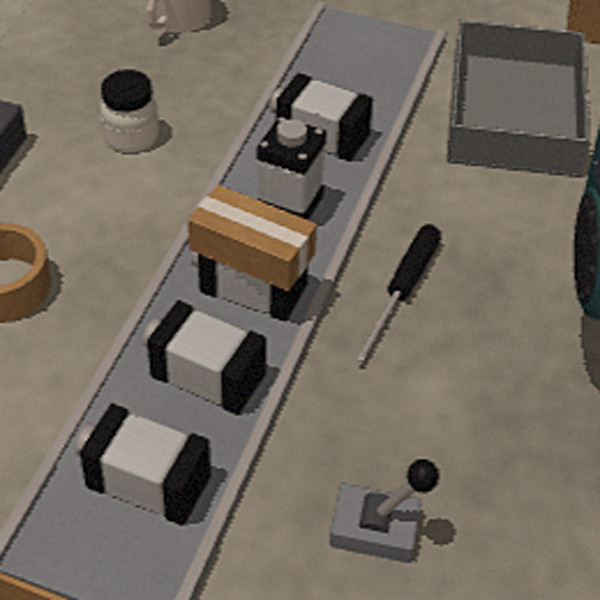

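```bash
cat > m.py <<'E'
from h import *
T=par("top"); S=par("side")
tc=lambda u,v:(u/2.2857+100,v/2.2857+170)
sc=lambda u,v:(u/2.3077+160,v/2.3077+140)
E
python3 - <<'E'
from m import *
np.set_printoptions(precision=4,suppress=True)
objs={"A":([(87,54),(134,58),(128,146),(78,142)],.066),"B":([(205,61),(254,66),(242,154),(193,149)],.066),
"C":([(534,64),(583,68),(573,154),(520,151)],.066),"carton":([(309,47),(360,53),(339,159),(290,152)],.108),
"m6":([(419,73),(475,76),(472,128),(418,124)],.106)}
for k,(c,z) in objs.items():
    p=np.array([onz(T,tc(*q),z) for q in c]); m=p.mean(0)
    ax=(p[0]+p[1]-p[2]-p[3])/2
    print(k,m,"len",np.linalg.norm(ax),"wid",np.linalg.norm(p[0]-p[1]),np.linalg.norm(p[3]-p[2]),"yaw",np.degrees(np.arctan2(ax[1],ax[0])))
print("strips",[onz(T,tc(*q),.016) for q in [(20,26),(750,48),(10,167),(752,188)]])
print("knob",tri([T,S],[tc(113,318),sc(423,476)]))
print("m6hub",tri([T,S],[tc(447,97),sc(292,131)]))
print("carton tape-end near",tri([T,S],[tc(324,155),sc(303,242)]))
print("carton far stripe",tri([T,S],[tc(334,49),sc(203,196)]))
print("A near top face L,R",tri([T,S],[tc(134,58),sc(120,408)]))
print("tote rim",[tri([T,S],[tc(*a),sc(*b)]) for a,b in [((564,240),(450,160)),((743,211),(459,24)),((776,346),(583,32)),((597,381),(588,172))]])
print("tote floor",[onz(T,tc(*q),.004) for q in [(578,250),(735,222),(757,335),(602,370)]])
E
```

```text
A [0.5153 0.317  0.066 ] len 0.09580826104006743 wid 0.050959653875801994 0.05332256021921142 yaw -1.8446731872343636
B [0.5075 0.1918 0.066 ] len 0.09626565211688917 wid 0.05334412343344387 0.05249683669634563 yaw -5.90296795106548
C [ 0.5063 -0.163   0.066 ] len 0.0960265841699902 wid 0.053690073843077 0.05709759400671957 yaw -9.372351439173155
carton [0.5063 0.0808 0.108 ] len 0.11222515737934556 wid 0.05362881592812205 0.050718615548358076 yaw -9.86206336877078
m6 [ 0.5091 -0.0451  0.106 ] len 0.05431361643832305 wid 0.058604087953770784 0.05604957246552566 yaw -2.6902395893790265
strips [array([0.6083, 0.434 , 0.016 ]), array([ 0.5856, -0.4022,  0.016 ]), array([0.4475, 0.4343, 0.016 ]), array([ 0.4246, -0.3943,  0.016 ])]
knob (array([0.2887, 0.2913, 0.0942]), np.float64(0.0006279497531640814))
m6hub (array([ 0.5104, -0.0456,  0.1148]), np.float64(0.0007499813208535948))
carton tape-end near (array([0.4547, 0.0817, 0.0969]), np.float64(0.002830102055069467))
carton far stripe (array([0.5612, 0.0714, 0.1139]), np.float64(0.00013999253435666476))
A near top face L,R (array([0.5581, 0.2901, 0.0627]), np.float64(0.00512730432736138))
tote rim [(array([ 0.3659, -0.1839, -0.0011]), np.float64(0.0019549155090269367)), (array([ 0.3992, -0.369 ,  0.0516]), np.float64(0.002836967225832462)), (array([ 0.256 , -0.3926,  0.0593]), np.float64(0.0001059278795850464)), (array([ 0.2138, -0.2155, -0.0004]), np.float64(0.0003878402504376661))]
tote floor [array([ 0.3561, -0.1982,  0.004 ]), array([ 0.3872, -0.3771,  0.004 ]), array([ 0.2631, -0.3942,  0.004 ]), array([ 0.2262, -0.2205,  0.004 ])]
```

```bash
python3 -m pendant '[[0,0,5,0,0,0,1],[0,3,5,0,0,0,1],[0,5,0,0,0,0,1]]'; python3 -c "
from h import *
o=robot.get_obs();print(o['joint_positions'],o['tool_pos'],o['ee_rot'])"; python3 -m pendant '[[0,0,0,0,-8,0,1],[0,0,0,0,-8,0,1],[0,0,0,0,-8,0,1],[0,0,0,0,0,0,1]]'; python3 -c "
from h import *
o=robot.get_obs();print(o['joint_positions'],o['tool_pos'],o['ee_rot'])"
```

```text
time: 0.4
tool_pos: [0.2027, -0.4384, 0.3146]
ee_rot: [3.132, 0.001, 0.375]
wrist_force: [0.5, 0.8, 1.8]
width: 0.0941
finger_force: 0.0
[-1.25500967e+00 -6.82614548e-02  1.33476068e+00 -1.54452584e-04
  1.86529915e+00 -5.90912702e-02] [ 0.20273464 -0.43842799  0.31461339] [3.13182417e+00 7.25510101e-04 3.74828824e-01]
time: 0.8
tool_pos: [0.1994, -0.4355, 0.3072]
ee_rot: [2.983, -0.389, 0.401]
wrist_force: [-1.2, 0.4, 0.3]
width: 0.0939
finger_force: 0.0
[-1.56008779 -0.16307824  1.49227114  0.42966651  1.78771008 -0.25960763] [ 0.19944087 -0.43553982  0.30719024] [ 2.9830614  -0.38947441  0.4007484 ]
```

```bash
cat > kin.py <<'E'
import numpy as np
from scipy.spatial.transform import Rotation as Ro
from scipy.optimize import least_squares
Rz=lambda a:Ro.from_euler('z',a).as_matrix(); Ry=lambda a:Ro.from_euler('y',a).as_matrix()
def fk(q,p):
    a1,off,d1,a2,a3,e,L,c=p
    R=Rz(q[0]); x=R@[a1,off,d1]; R=R@Ry(q[1]); x=x+R@[0,0,a2]
    R=R@Ry(q[2]); x=x+R@[e,0,a3]; R=R@Rz(q[3])@Ry(q[4]); R=R@Rz(q[5]+c); return x+R@[0,0,L],R
D=[([-1.29710576,.0878957471,1.37210265,0,1.68360989,-.103089146],[.2022345,-.51095624,.21541344],[-3.13958856,-.000215,.37678]),
([-1.25500967,-6.82614548e-02,1.33476068,-1.54452584e-04,1.86529915,-5.90912702e-02],[.20273464,-.43842799,.31461339],[3.13182417,.000725,.374828]),
([-1.56008779,-.16307824,1.49227114,.42966651,1.78771008,-.25960763],[.19944087,-.43553982,.30719024],[2.9830614,-.38947441,.4007484])]
def res(p,w=1):
    r=[]
    for q,x,e in D:
        X,R=fk(q,p); r+=list(X-x); r+=list(.2*(R-Ro.from_euler('xyz',e).as_matrix()).ravel())
    return np.array(r+list(1e-4*np.array(p[:1])))
best=min((least_squares(res,[0,.05,.3,.4,.4,0,.2,c]) for c in (0,1.57,-1.57,3.14)),key=lambda s:s.cost)
P=best.x
if __name__=="__main__":
    np.set_printoptions(precision=4,suppress=True); print(P,best.cost,abs(best.fun).max())
E
python3 kin.py
```

```text
[-0.      0.0566  0.1526  0.449   0.4998  0.1007  0.3396  1.5708] 4.306664995550572e-12 1.5156517742762836e-06
```

```bash
cat > ik.py <<'E'
from kin import *
lo=np.array([-3.1,-.76,.27,-1.08,.17,-2.57])+.03; hi=np.array([3.1,2.03,2.55,4.22,2.65,2.57])-.03
def ik(x,R,seeds):
    b=None
    for s in seeds:
        f=lambda q:np.r_[fk(q,P)[0]-x,.3*(fk(q,P)[1]-R).ravel()]
        r=least_squares(f,np.clip(s,lo+1e-3,hi-1e-3),bounds=(lo,hi),max_nfev=60)
        if b is None or r.cost<b.cost: b=r
        if r.cost<1e-8: break
    return b
def Rtool(tau,psi,flip=0):
    # tool z = down tilted by tau towards azimuth psi; tool y horizontal, perpendicular to psi
    z=np.array([np.sin(tau)*np.cos(psi),np.sin(tau)*np.sin(psi),-np.cos(tau)])
    y=np.array([-np.sin(psi),np.cos(psi),0])*(-1 if flip else 1)
    return np.c_[np.cross(y,z),y,z]
E
cat > scan.py <<'E'
from ik import *
import sys
d=np.radians
for y0 in (.32,-.16):
  rng=np.random.default_rng(0)
  base=np.arctan2(y0,.5)
  seeds=[[base+a,.3,1.6,b,c,e] for a in (0,) for b in (0,1.57,3.0) for c in (.6,1.6) for e in (-1.5,0,1.5)]
  print("y0",y0,"rows psi, cols tau")
  taus=(-40,-20,0,20,40,50,60,70,80,90)
  print("      ",taus)
  for psi in (-180,-135,-90,-45,-20,0,20,45,90,135):
    row=[]
    for t in taus:
      s=""
      for fl in (0,1):
        r=ik(np.array([.51,y0,.07]),Rtool(d(t),d(psi),fl),seeds)
        s+="X" if r.cost>1e-6 else ("%.1f"%r.x[3])
        s+="/"
      row.append(s)
    print(psi,row)
E
time timeout 550 python3 scan.py
```

```text
y0 0.32 rows psi, cols tau
       (-40, -20, 0, 20, 40, 50, 60, 70, 80, 90)
-180 ['X/-0.7/', '-0.2/-0.2/', '0.0/0.0/', '0.1/0.1/', '0.3/0.3/', '0.3/0.3/', '0.4/0.4/', '0.6/0.6/', 'X/X/', 'X/X/']
-135 ['0.5/0.5/', '0.2/0.2/', '0.0/0.0/', '-0.1/-0.1/', '-0.2/-0.2/', '-0.2/-0.2/', '-0.3/-0.3/', 'X/X/', 'X/X/', 'X/X/']
-90 ['0.7/X/', '0.4/X/', '0.0/X/', '-0.3/-0.3/', '-0.5/-0.5/', '-0.6/-0.6/', '-0.8/-0.8/', '-0.9/-0.9/', '-1.0/-1.0/', 'X/X/']
-45 ['0.6/0.6/', '0.3/X/', '0.0/X/', '-0.4/X/', '-0.7/X/', '-0.9/X/', '-1.0/X/', 'X/X/', 'X/X/', 'X/X/']
-20 ['0.4/0.4/', '0.2/0.2/', '0.0/0.0/', '-0.3/X/', '-0.8/X/', '-1.0/X/', 'X/X/', 'X/X/', 'X/X/', 'X/X/']
0 ['0.3/0.3/', '0.1/0.1/', '0.0/0.0/', '-0.2/-0.2/', '-0.7/X/', '-1.0/X/', 'X/X/', 'X/X/', 'X/X/', '4.1/4.1/']
20 ['0.1/0.1/', '0.0/0.0/', '-0.0/0.0/', '-0.1/-0.1/', '-0.2/-0.2/', '-0.6/-0.6/', 'X/X/', '3.7/3.7/', '3.5/3.5/', '3.4/3.4/']
45 ['-0.2/-0.2/', '-0.1/-0.1/', '0.0/0.0/', '0.2/0.2/', '0.5/0.5/', 'X/0.9/', 'X/1.5/', '2.0/2.0/', '2.3/2.3/', '2.4/2.4/']
90 ['-0.5/-0.5/', '-0.3/-0.3/', 'X/0.0/', 'X/0.4/', 'X/0.7/', 'X/0.9/', 'X/1.1/', '
[... 777 characters left out ...]
/', '0.3/0.3/', 'X/X/', '2.8/2.8/', 'X/X/', 'X/X/']
0 ['-0.2/-0.2/', '-0.1/-0.1/', '-0.0/0.0/', '0.2/0.2/', 'X/0.6/', 'X/1.0/', 'X/1.4/', '1.7/1.7/', '2.0/2.0/', '2.1/2.1/']
20 ['-0.4/-0.4/', '-0.2/-0.2/', '-0.0/-0.0/', 'X/0.3/', 'X/0.8/', 'X/1.0/', 'X/1.2/', '1.4/1.4/', '1.5/1.5/', '1.6/1.6/']
45 ['-0.5/-0.5/', 'X/-0.3/', 'X/-0.0/', 'X/0.4/', 'X/0.7/', 'X/0.9/', 'X/1.0/', '1.1/1.1/', '1.2/1.2/', '1.3/1.3/']
90 ['X/-0.7/', 'X/-0.4/', 'X/0.0/', '0.3/0.3/', '0.5/0.5/', '0.6/0.6/', '0.7/0.7/', '0.8/0.8/', '0.9/0.9/', '1.0/1.0/']
135 ['-0.6/-0.6/', '-0.2/-0.2/', '0.0/-0.0/', '0.1/0.1/', '0.2/0.2/', '0.2/0.2/', '0.3/0.3/', '0.4/0.4/', '0.5/0.5/', 'X/X/']
real	3m24.983s
user	3m23.929s
sys	0m0.199s
```

```bash
cat > st.py <<'E'
from h import *
from scipy.spatial.transform import Rotation as Ro
def state():
    o=robot.get_obs(); R=Ro.from_euler('xyz',o['ee_rot']).as_matrix(); z=R[:,2]; x=R[:,0]
    psi=np.degrees(np.arctan2(-R[0,1]*-1,-R[1,1]))  # y=(sin psi,-cos psi)
    h=np.array([np.cos(np.radians(psi)),np.sin(np.radians(psi)),0]); tau=np.degrees(np.arctan2(z@h,-z[2]))
    print("t%.1f"%o['time'],"tcp",(o['tool_pos']*100).round(2),"psi %.1f tau %.1f ytilt %.1f"%(psi,tau,np.degrees(np.arcsin(R[2,1]))),"w %.4f F %.0f"%(o['width'],o['finger_force']),"wf",o['wrist_force'].round(1),"q",o['joint_positions'].round(2))
    return o,R,psi,tau
if __name__=="__main__": state()
E
python3 -m pendant '[[2,4,0,0,8,0,1],[2,4,0,0,8,0,1],[2.5,4,0,0,8,0,1],[2.5,4,0,0,0,-8,1],[2.5,4,0,0,0,-8,1],[2.5,4,0,0,0,-8,1],[2.5,4,0,0,0,-7,1],[2.5,4,0,0,0,0,1]]' >/dev/null; python3 -m pendant '[[2,4,0,0,0,0,1],[2,4,0,0,0,0,1],[2,4,0,0,0,0,1],[2,4,0,0,0,0,1],[0,0,0,0,0,0,1],[0,0,0,0,0,0,1]]'>/dev/null; python3 st.py
```

```text
t2.2 tcp [46.05  2.39 30.9 ] psi -5.4 tau 0.3 ytilt 0.2 w 0.0940 F 0 wf [-0.1 -0.   0.5] q [-0.07 -0.11  1.39 -0.    1.86  1.6 ]
```

```bash
python3 -m pendant '[[1,3,0,0,0,-4.5,1],[1,2.7,0,0,0,0,1],[0,0,0,0,0,0,1],[0,0,0,0,0,0,1]]'>/dev/null; python3 - <<'E'
from st import *
state(); W=par("wrist"); im=imaging.snapshot("wrist"); cv2.imwrite("pics/w1.png",im[:,:,::-1])
np.save("w1.npy",np.array([*W],dtype=object),allow_pickle=True)
print(W)
E
```

```text
t2.6 tcp [48.01  7.86 30.93] psi -10.1 tau 0.3 ytilt 0.2 w 0.0941 F 0 wf [ 0.1 -0.2  0.5] q [ 0.05 -0.06  1.33 -0.    1.86  1.79]Traceback (most recent call last):
  File "<stdin>", line 3, in <module>
ValueError: could not broadcast input array from shape (3,3) into shape (3,)
```

View pics/w1.png

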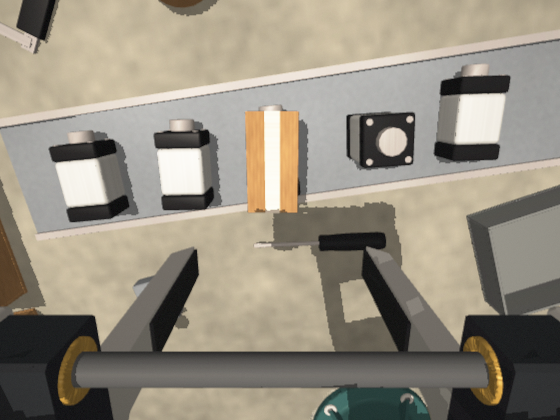

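Wrist picture: the whole lane is visible. Carton top corners are at (247,111), (299,112), (298,211) and (246,212), with motors either side at about (87,178), (184,165) and (473,112), and motor6 at (381,138).

```bash
python3 - <<'E'
from m import *
np.set_printoptions(precision=4,suppress=True)
W=par("wrist"); print(W)
w=[(247,111),(299,112),(298,211),(246,212)]; t=[(309,47),(360,53),(339,159),(290,152)]
p=[tri([T,W],[tc(*a),b]) for a,b in zip(t,w)]; print(p)
for z,ww in ((.108,w),):
    q=np.array([onz(W,b,z) for b in ww]); ax=(q[0]+q[1]-q[2]-q[3])/2; print(q.mean(0),np.linalg.norm(ax),np.linalg.norm(q[0]-q[1]),np.degrees(np.arctan2(ax[1],ax[0])))
for n,ww in {"A":[(52,146),(114,141),(128,201),(68,219)],"B":[(155,132),(209,131),(213,190),(162,208)],"C":[(443,77),(509,76),(498,158),(435,158)]}.items():
    print(n,[onz(W,b,.066) for b in ww[:2]])
print("hub C,B,A centre top z~.053",[onz(W,b,.053) for b in ((475,66),(181,121),(82,133))])
E
```

```text
(array([[342.6478,   0.    , 279.7922],
       [  0.    , 342.6478, 210.923 ],
       [  0.    ,   0.    ,   1.    ]]), array([[-0.177 , -0.9842,  0.0031],
       [-0.9437,  0.1706,  0.2834],
       [-0.2795,  0.0472, -0.959 ]]), array([0.1613, 0.3831, 0.6132]))
[(array([0.5661, 0.098 , 0.1015]), np.float64(0.0005180229755278807)), (array([0.5557, 0.0445, 0.1204]), np.float64(0.000332541118557531)), (array([0.4481, 0.064 , 0.1036]), np.float64(0.0022020265498417955)), (array([0.456 , 0.1192, 0.0986]), np.float64(0.0038543794805816095))]
[0.5075 0.081  0.108 ] 0.10848646196684078 0.0540676343144428 -11.122656842307924
A [array([0.5684, 0.3368, 0.066 ]), array([0.5609, 0.2626, 0.066 ])]
B [array([0.5624, 0.212 , 0.066 ]), array([0.5523, 0.1493, 0.066 ])]
C [array([ 0.5634, -0.1243,  0.066 ]), array([ 0.5513, -0.1978,  0.066 ])]
hub C,B,A centre top z~.053 [array([ 0.5689, -0.1672,  0.053 ]), array([0.5694, 0.1823, 0.053 ]), array([0.5769, 0.304 , 0.053 ])]
```

```bash
python3 -m pendant '[[2.7,0.2,-4,0,0,0,1],[0,0,-5,0,0,0,1],[0,0,-5,0,0,0,1],[0,0,-3,0,0,0,1],[0,0,-2.5,0,0,0,1],[0,0,-1.5,0,0,0,1],[0,0,-1.4,0,0,0,1],[0,0,0,0,0,0,1]]'>/dev/null; python3 st.py;  python3 -m pendant '[[0,0,0,0,0,0,0.3],[0,0,0,0,0,0,0.3],[0,0,0,0,0,0,0.3],[0,0,0,0,0,0,0.3],[0,0,0,0,0,0,0.3],[0,0,0,0,0,0,0.3]]'>/dev/null; python3 st.py
```

```text
t3.5 tcp [50.58  8.04  8.34] psi -10.2 tau 0.1 ytilt 0.1 w 0.0938 F 0 wf [-0.4 -0.3  0.3] q [ 0.05  0.07  1.66 -0.    1.41  1.8 ]
t4.0 tcp [50.76  8.17  8.58] psi -10.1 tau 0.4 ytilt 0.1 w 0.0558 F 30 wf [-0.3  0.3  1.1] q [ 0.05  0.07  1.66 -0.    1.41  1.8 ]
```

```bash
python3 -m pendant '[[0,0,3,0,0,0,0.3],[0,0,5,0,0,0,0.3],[0,0,5,0,0,0,0.3],[-1.5,-2.5,4,0,0,0,0.3],[-2,-4,0,0,0,5,0.3],[-2,-4,0,0,0,5,0.3],[-2,-4,0,0,0,5,0.3],[-2,-4,0,0,0,5,0.3]]'>/dev/null;python3 -m pendant '[[-2,-4,0,0,0,0,0.3],[-2,-4,0,0,0,0,0.3],[-2,-4,0,0,0,0,0.3],[-2,-4,0,0,0,0,0.3],[-2,-3.5,0,0,0,0,0.3],[0,0,0,0,0,0,0.3],[0,0,0,0,0,0,0.3]]'>/dev/null; python3 st.py
```

```text
t5.5 tcp [ 31.18 -29.86  25.48] psi 9.8 tau 0.3 ytilt -0.0 w 0.0558 F 30 wf [ 0.2  1.  -0.3] q [-0.9  -0.19  1.56  0.01  1.77  0.5 ]
```

```bash
python3 -m pendant '[[-0.3,0,-5,0,0,0,0.3],[0,0,-5,0,0,0,0.3],[0,0,-5,0,0,0,0.3],[0,0,-3,0,0,0,0.3],[0,0,-2,0,0,0,0.3],[0,0,-1.2,0,0,0,0.3],[0,0,-1,0,0,0,0.3],[0,0,0,0,0,0,0.3]]'>/dev/null; python3 st.py; python3 -m pendant '[[0,0,0,0,0,0,0.9],[0,0,0,0,0,0,0.9],[0,0,0,0,0,0,0.9],[0,0,0,0,0,0,0.9],[0,0,3,0,0,0,0.9],[0,0,5,0,0,0,1],[0,0,5,0,0,0,1],[0,0,5,0,0,0,1]]'>/dev/null; python3 st.py
```

```text
t6.3 tcp [ 30.95 -29.75   3.28] psi 10.0 tau 0.3 ytilt -0.0 w 0.0554 F 30 wf [-0.1  0.3 -1.4] q [-0.9  -0.07  1.91  0.    1.3   0.49]
t7.2 tcp [ 30.9  -29.82  21.55] psi 9.9 tau 0.3 ytilt 0.1 w 0.0938 F 0 wf [ 0.6 -1.1 -0.1] q [-0.9  -0.19  1.64  0.    1.69  0.5 ]
```

```bash
python3 -m pendant '[[1.5,4,4,0,0,-4,1],[1.5,4.5,4,0,0,-4,1],[1.5,4.5,2,0,0,-4,1],[1.5,4.5,0,0,0,0,1],[1.5,4.5,0,0,0,0,1],[1.5,4.5,0,0,0,0,1],[1.5,4.5,0,0,0,0,1],[1.5,4.5,0,0,0,0,1]]'>/dev/null;python3 -m pendant '[[1,4.5,0,0,0,0,1],[1,4.5,0,0,0,0,1],[0,3,0,0,0,0,1],[0,0,0,0,0,0,1],[0,0,0,0,0,0,1]]'>/dev/null; python3 - <<'E'
from st import *
state(); W=par("wrist"); im=imaging.snapshot("wrist"); cv2.imwrite("pics/w2.png",im[:,:,::-1]); np.savez("w2.npz",K=W[0],R=W[1],t=W[2])
im=imaging.snapshot("top"); cv2.imwrite("pics/t2.png",cv2.resize(im[170:345,100:450],(800,400),interpolation=cv2.INTER_CUBIC)[:,:,::-1])
E
```

```text
t8.4 tcp [44.37 16.09 29.92] psi -2.0 tau 0.3 ytilt 0.1 w 0.0937 F 0 wf [ 0.  -0.1 -0.6] q [ 0.23 -0.09  1.39 -0.    1.84  1.84]
```

View pics/w2.png

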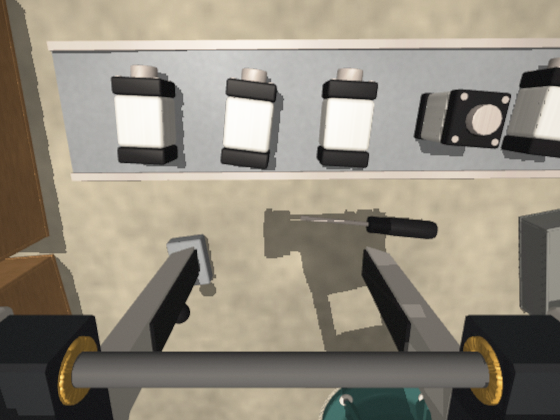

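Wrist picture 2: the carton is off motor1. The toppled white bodies are at about (145,122), (249,122), (346,122) and C at (540,110), with motor6 standing at (465,118).

```bash
cat > meas.py <<'E'
from st import *
def whites(im,P,z=.066,thr=150,amin=600):
    """im RGB wrist picture -> list of (xy centre at z, yaw deg, size mm) of bright housings"""
    m=(im.min(2)>thr).astype(np.uint8); m=cv2.morphologyEx(m,cv2.MORPH_OPEN,np.ones((3,3)))
    n,l,s,_=cv2.connectedComponentsWithStats(m)
    for i in range(1,n):
        if s[i,4]<amin: continue
        pts=np.argwhere(l==i)[:,::-1]; c=cv2.convexHull(pts.astype(np.int32))[:,0]
        W=np.array([onz(P,q,z)[:2] for q in c]); 
        if abs(W[:,0].mean()-.51)>.07: continue
        r=cv2.minAreaRect((W*1000).astype(np.float32)); b=cv2.boxPoints(r)
        e=[b[1]-b[0],b[2]-b[1]]; a=[ (np.degrees(np.arctan2(v[1],v[0]))+45)%90-45 for v in e]
        print("c",(W.max(0)+W.min(0)).round(4)/2,"rect",np.round(r[0],1),np.round(r[1],1),"yaw %.1f"%a[0],"px",s[i,:4])
E
python3 - <<'E'
from meas import *
d=np.load("w2.npz"); P=(d['K'],d['R'],d['t']); im=cv2.imread("pics/w2.png")[:,:,::-1]
print("cam",-P[1].T@P[2])
for t in (150,190,215): print(t); whites(im,P,thr=t)
E
```

```text
cam [0.5263054  0.15873256 0.46872881]
150
c [ 0.5114 -0.1484] rect [ 509.6 -144.1] [61.2 28.1] yaw 11.0 px [534  86  26  54]
c [ 0.50745 -0.07655] rect [507.5 -76.6] [32.3 30.8] yaw -2.0 px [472 105  29  29]
190
c [0.5361  0.23275] rect [536.6 233.4] [134.5 105.6] yaw -2.0 px [148  51 125 100]
c [ 0.51205 -0.14895] rect [ 510.4 -144.5] [58.1 27. ] yaw 11.0 px [535  87  25  51]
c [0.51895 0.3186 ] rect [519.1 318.9] [51.6 54.7] yaw -4.7 px [114  96  48  51]
c [0.50715 0.08035] rect [507.4  80.5] [51.8 54.7] yaw -5.1 px [324  99  50  51]
c [0.45105 0.1576 ] rect [450.7 157.6] [501.7   7.8] yaw -1.8 px [ 71 172 423   9]
215
c [ 0.51205 -0.1498 ] rect [ 510.5 -145.7] [55.6 24.7] yaw 11.0 px [537  88  23  49]
c [0.5195 0.3189] rect [519.5 319. ] [49.9 53. ] yaw -4.4 px [115  96  46  50]
c [0.51175 0.19555] rect [511.5 195.7] [50.7 53.4] yaw -9.2 px [224  98  48  52]
c [0.50775 0.0803 ] rect [507.5  80.7] [50.4 53.3] yaw -5.4 px [325  99  48  50]
```

View pics/t2.png

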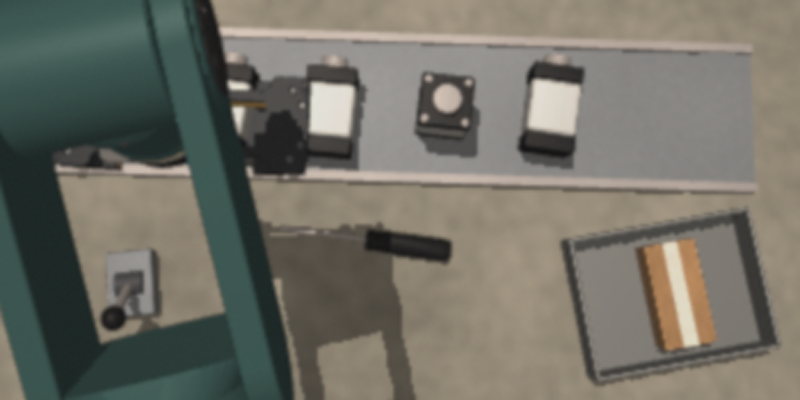

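Picture t2: the carton lies well inside the tote, about (677,295) in the crop. Next I plan the joint path for standing motor A.

```bash
cat > plan.py <<'E'
from ik import *
import sys
d=np.radians
def path(wps,q):
    out=[]
    for x,t,ps in wps:
        r=ik(np.array(x),Rtool(d(t),d(ps),1),[q]); q=r.x; out.append((t,ps,r.cost<1e-7,q.round(2)))
    return out
if __name__=="__main__":
  q0=[.4,-.09,1.39,0,1.84,1.9]
  for (x0,y0,m,x1,y1,psis) in [(.518,.318,-4,.515,.318,(45,55,70)),(.5115,.1957,-9,.505,.195,(30,40,50)),(.5075,.0805,-5.3,.505,-.285,(-20,-5,10)),(.51,-.165,-10,.505,-.165,(-5,5,20))]:
    for ps in psis:
      w=[((x0,y0,.2),-25,m),((x0,y0,.04),-25,m),((x0,y0,.2),-25,m)]
      w+=[((x0+(x1-x0)*f,y0+(y1-y0)*f,.2),-25,m+(ps-m)*f) for f in (.5,1)]
      w+=[((x1,y1,.2),t,ps) for t in (0,20,35,50,65)]+[((x1,y1,.075),65,ps)]
      o=path(w,q0); print(y0,ps,[z[2] for z in o].count(False),o[1][3],o[-1][3],[tuple(z[3][3:5]) for z in o if z[1]==ps], "dJ",max(abs(a[3]-b[3]).max() for a,b in zip(o[4:],o[5:])).round(2))
E
time timeout 500 python3 plan.py
```

```text
0.318 45 0 [0.36 0.59 1.14 0.18 1.81 2.01] [ 0.14 -0.06  2.28  1.76  0.58 -0.53] [(np.float64(-0.13), np.float64(2.13)), (np.float64(-0.0), np.float64(1.67)), (np.float64(0.14), np.float64(1.29)), (np.float64(0.32), np.float64(1.01)), (np.float64(0.63), np.float64(0.76)), (np.float64(1.21), np.float64(0.62)), (np.float64(1.76), np.float64(0.58))] dJ 0.66
0.318 55 0 [0.36 0.59 1.14 0.18 1.81 2.01] [ 0.03  0.01  2.21  1.56  0.82 -0.5 ] [(np.float64(-0.2), np.float64(2.1)), (np.float64(-0.0), np.float64(1.67)), (np.float64(0.2), np.float64(1.32)), (np.float64(0.44), np.float64(1.09)), (np.float64(0.79), np.float64(0.92)), (np.float64(1.25), np.float64(0.87)), (np.float64(1.56), np.float64(0.82))] dJ 0.46
0.318 70 0 [0.36 0.59 1.14 0.18 1.81 2.01] [-0.07  0.15  2.06  1.36  1.1  -0.52] [(np.float64(-0.28), np.float64(2.04)), (np.float64(-0.0), np.float64(1.67)), (np.float64(0.28), np.float64(1.4)), (np.float64(0.55), np.float64(1.24)), (np.float64(0.88), np.float64(1.17)), (np.float64(1.22), np.float64(1.19)), (np.float64(1.36), np.float64(1.1))] dJ 0.37
0.1957 30 0 [0.18 0.48 1.31 0.14 1
[... 2533 characters left out ...]
2.37  1.47  0.92 -0.48] [(np.float64(-0.19), np.float64(2.04)), (np.float64(-0.0), np.float64(1.65)), (np.float64(0.21), np.float64(1.34)), (np.float64(0.45), np.float64(1.15)), (np.float64(0.79), np.float64(1.03)), (np.float64(1.2), np.float64(1.01)), (np.float64(1.47), np.float64(0.92))] dJ 0.47
-0.165 20 0 [-0.37  0.48  1.3  -0.08  1.79  1.38] [-1.06  0.01  2.21  1.3   1.19 -0.56] [(np.float64(-0.27), np.float64(1.98)), (np.float64(-0.0), np.float64(1.65)), (np.float64(0.29), np.float64(1.41)), (np.float64(0.56), np.float64(1.3)), (np.float64(0.88), np.float64(1.26)), (np.float64(1.19), np.float64(1.3)), (np.float64(1.3), np.float64(1.19))] dJ 0.34
real	0m5.116s
user	0m5.475s
sys	0m0.192s
```

```bash
python3 -m pendant '[[2,3.5,-2,0,0,-2,1],[2,4,-3,0,8.4,0,1],[2,4,-3,0.5,8.4,0,1],[2,4,-3,0.5,8.4,0,1],[1.1,0,-2,0,0,0,1],[0,0,0,0,0,0,1],[0,0,0,0,0,0,1]]'>/dev/null; python3 st.py
```

```text
t9.2 tcp [53.08 30.58 17.84] psi -3.9 tau -24.7 ytilt 0.8 w 0.0940 F 0 wf [ 0.2 -0.7  2.1] q [0.34 0.53 0.94 0.18 2.06 2.04]
```

```bash
python3 -m pendant '[[0.4,0.9,-3,0,0,0,1],[0,0,-4,0,0,0,1],[0,0,-3,0,0,0,1],[0,0,-2,0,0,0,1],[0,0,-1.3,0,0,0,1],[0,0,-1,0,0,0,1],[0,0,0,0,0,0,1]]'>/dev/null; python3 st.py;  python3 -m pendant '[[0,0,0,0,0,0,0.3],[0,0,0,0,0,0,0.3],[0,0,0,0,0,0,0.3],[0,0,0,0,0,0,0.3],[0,0,0,0,0,0,0.3],[0,0,0,0,0,0,0.3]]'>/dev/null; python3 st.py
```

```text
t9.9 tcp [53.49 31.6   3.56] psi -3.8 tau -24.7 ytilt 0.7 w 0.0942 F 0 wf [0.3 1.1 0.2] q [0.35 0.62 1.09 0.17 1.82 2.  ]
t10.6 tcp [53.47 31.67  3.27] psi -3.8 tau -24.9 ytilt 0.7 w 0.0562 F 30 wf [ 0.3  1.4 -0.3] q [0.35 0.63 1.09 0.17 1.82 2.  ]
```

```bash
python3 -m pendant '[[0,0,2,0,0,0,0.3],[0,0,3,0,0,0,0.3],[0,0,4,0,0,0,0.3],[0,0,4,0,0,0,0.3],[0,0,3,0,0,0,0.3],[0,0,0,0,0,8.4,0.3],[0,0,0,0,0,8.4,0.3],[0,0,0,0,0,8.4,0.3]]'>/dev/null;python3 -m pendant '[[0,0,0,0,0,8.4,0.3],[0,0,0,0,0,8.4,0.3],[0,0,0,0,0,8.4,0.3],[0,0,0,0,0,8.4,0.3],[0,0,0,0,0,0,0.3],[0,0,0,0,0,0,0.3]]'>/dev/null; python3 st.py
```

```text
t11.9 tcp [53.41 31.64 19.13] psi 54.9 tau -25.0 ytilt 0.8 w 0.0558 F 30 wf [ 1.1 -0.9 -5.3] q [ 0.54  0.57  0.87 -0.21  2.1   1.09]
```

```bash
python3 -m pendant '[[0,0,0,6.8,-4.8,0,0.3],[0,0,0,6.8,-4.8,0,0.3],[0,0,0,6.8,-4.8,0,0.3],[0,0,0,6.8,-4.8,0,0.3],[0,0,0,6.8,-4.8,0,0.3],[0,0,0,0,0,0,0.3]]'>/dev/null;python3 st.py; python3 -m pendant '[[0,0,0,6.8,-4.8,0,0.3],[0,0,0,6.8,-4.8,0,0.3],[0,0,0,6.8,-4.8,0,0.3],[0,0,0,6.8,-4.8,0,0.3],[0,0,0,6.8,-4.8,0,0.3],[0,0,0,4,-2.8,0,0.3],[0,0,0,0,0,0,0.3],[0,0,0,0,0,0,0.3]]'>/dev/null; python3 st.py
```

```text
t12.6 tcp [52.91 31.07 18.7 ] psi 54.0 tau 16.0 ytilt 0.3 w 0.0560 F 30 wf [-1.9 -0.7 -7.2] q [0.36 0.05 1.49 0.15 1.36 0.97]
t13.3 tcp [53.48 31.72 19.23] psi 54.3 tau 61.8 ytilt 0.1 w 0.0560 F 30 wf [ 0.4  0.6 -6. ] q [ 0.05 -0.19  2.06  1.17  0.85  0.03]
```

```bash
python3 -m pendant '[[-1,0,-2,2.7,-1.9,0,0.3],[-0.5,0,-4,0,0,0,0.3],[0,0,-3,0,0,0,0.3],[0,0,-1,0,0,0,0.3],[0,0,0,0,0,0,0.3],[0,0,0,0,0,0,0.3]]'>/dev/null;python3 st.py; python3 - <<'E'
from h import *
im=imaging.snapshot("side"); cv2.imwrite("pics/s3.png",cv2.resize(im[200:420,130:390],(800,677),interpolation=cv2.INTER_CUBIC)[:600,:,::-1])
E
```

```text
t13.9 tcp [52.11 31.79  9.47] psi 54.3 tau 65.4 ytilt 0.2 w 0.0560 F 30 wf [ 0.2 -0.2 -4.8] q [ 0.03 -0.03  2.2   1.53  0.8  -0.44]
```

View pics/s3.png

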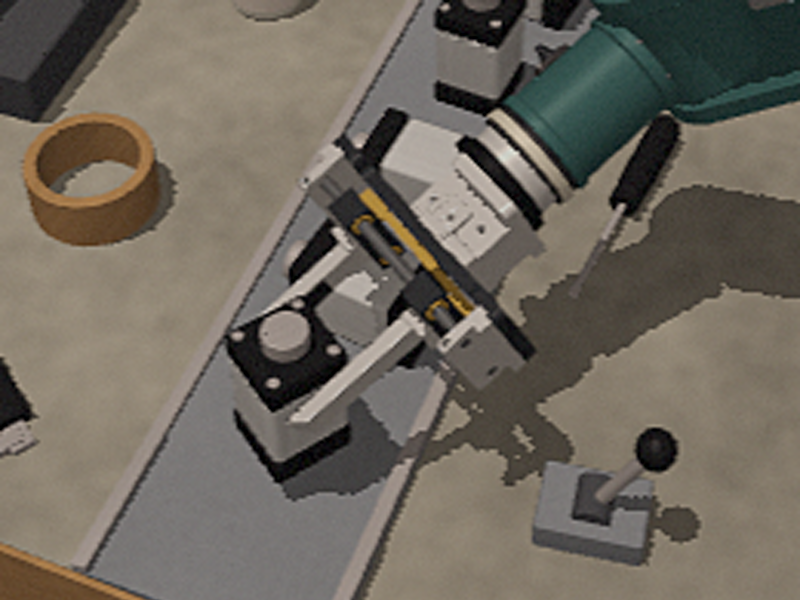

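Side picture: motor A is held upright at about (290,370), hub up, just above the plate. I'll lower it gently and watch the force.

```bash
python3 -m pendant '[[0,0,-1,0,0,0,0.3],[0,0,-0.6,0,0,0,0.3],[0,0,0,0,0,0,0.3],[0,0,0,0,0,0,0.3]]'>/dev/null;python3 st.py; python3 -m pendant '[[0,0,-0.2,0,0,0,0.3],[0,0,-0.1,0,0,0,0.3],[0,0,0,0,0,0,0.3]]'>/dev/null;python3 st.py
```

```text
t14.4 tcp [51.94 31.73  7.72] psi 54.2 tau 65.4 ytilt 0.1 w 0.0561 F 30 wf [-0.4 -0.1 -5. ] q [ 0.03  0.01  2.21  1.58  0.8  -0.51]
t14.7 tcp [51.92 31.71  7.36] psi 54.2 tau 65.4 ytilt 0.1 w 0.0560 F 30 wf [ 0.2  0.5 -4.9] q [ 0.03  0.02  2.22  1.59  0.8  -0.52]
```

```bash
python3 -m pendant '[[0,0,-0.2,0,0,0,0.3],[0,0,-0.1,0,0,0,0.3],[0,0,0,0,0,0,0.3]]'>/dev/null;python3 st.py; python3 -m pendant '[[0,0,-0.2,0,0,0,0.3],[0,0,0,0,0,0,0.3]]'>/dev/null;python3 st.py
```

```text
t15.0 tcp [52.01 31.8   7.35] psi 54.2 tau 65.7 ytilt 0.1 w 0.0557 F 30 wf [-3.3 -1.6  5. ] q [ 0.03  0.02  2.21  1.6   0.81 -0.53]
t15.2 tcp [52.06 31.86  7.33] psi 54.3 tau 65.9 ytilt 0.2 w 0.0560 F 30 wf [-5.4 -1.6  8.9] q [ 0.03  0.03  2.21  1.61  0.81 -0.54]
```

```bash
python3 -m pendant '[[0,0,0.3,0,0,0,0.3],[0,0,0,0,0,0,0.9],[0,0,0,0,0,0,0.9],[0,0,0,0,0,0,0.9],[0,0,0,0,0,0,0.9]]'>/dev/null;python3 st.py; python3 -m pendant '[[-1,-1.5,0.8,0,0,0,0.9],[-1.6,-2.2,1.3,0,0,0,0.9],[-1.6,-2.2,1.3,0,0,0,0.9],[-1.5,-2,4,0,0,0,0.9],[-1.5,-2,4.5,0,0,0,0.9],[0,0,4,-6.8,4.8,0,0.9],[0,0,3,-6.8,4.8,0,0.9],[0,0,0,-6.8,4.8,0,0.9]]'>/dev/null; python3 -m pendant '[[0,0,0,-6.8,4.8,0,1],[0,0,0,-6.8,4.8,0,1],[0,0,0,-6.8,4.8,0,1],[0,0,0,-6.8,4.8,0,1],[0,0,0,-6.8,4.8,0,1],[0,0,0,0,0,0,1],[0,0,0,0,0,0,1]]'>/dev/null; python3 st.py
```

```text
t15.7 tcp [51.9  31.71  7.12] psi 54.2 tau 65.3 ytilt 0.1 w 0.0830 F 0 wf [-0.   0.2  0.2] q [ 0.03  0.02  2.22  1.59  0.8  -0.53]
t17.2 tcp [44.69 22.08 24.59] psi 54.8 tau 0.9 ytilt -0.0 w 0.0941 F 0 wf [-0.9 -0.8  0.1] q [ 0.34 -0.04  1.45  0.01  1.73  0.95]
```

```bash
python3 -m pendant '[[0,-2,3,0,0,-8.4,1],[0,-2,3,0,0,-8.4,1],[0,-2,0,0,0,-8.4,1],[0,-1,0,0,0,-8.4,1],[0,-1,0,0,0,-8.4,1],[0,0,0,0,0,-8.4,1],[0,0,0,0,0,-8.4,1],[0,0,0,0,0,-5,1]]'>/dev/null;python3 -m pendant '[[0,0,0,0,0,0,1],[0,0,0,0,0,0,1],[0,0,0,0,0,0,1]]'>/dev/null;cat > look.py <<'E'
from meas import *
import sys
state(); W=par("wrist"); im=imaging.snapshot("wrist"); cv2.imwrite("pics/%s.png"%sys.argv[1],im[:,:,::-1]); np.savez(sys.argv[1]+".npz",K=W[0],R=W[1],t=W[2])
for t in (195,215): print(t); whites(im,W,thr=t)
E
python3 look.py w4
```

```text
t18.3 tcp [44.66 13.97 30.75] psi -9.1 tau 1.0 ytilt 0.0 w 0.0941 F 0 wf [ 0.4 -0.3  0.1] q [ 0.19 -0.11  1.39 -0.01  1.85  1.91]
195
c [ 0.51065 -0.1625 ] rect [ 510.2 -163.5] [51.3 53.4] yaw -9.1 px [509  61  51  51]
c [0.56965 0.2247 ] rect [569.  225.2] [104.5  40.9] yaw -1.7 px [140  65  92  44]
c [0.5075  0.08045] rect [507.4  80.8] [51.  54.5] yaw -5.4 px [299  99  45  50]
c [0.51155 0.1956 ] rect [511.4 195.4] [51.9 53. ] yaw -9.1 px [202 113  45  47]
c [0.4509  0.15815] rect [450.8 158.1] [494.4   8. ] yaw -1.8 px [ 68 153 402  57]
215
c [ 0.5108  -0.16295] rect [ 510.3 -163.7] [49.1 51.4] yaw -8.6 px [510  62  50  49]
c [0.5079  0.08025] rect [507.5  80.5] [50.4 53.8] yaw -5.4 px [300  99  44  50]
c [0.51165 0.1952 ] rect [511.5 195.8] [50.8 53. ] yaw -9.1 px [202 113  44  47]
```

View pics/w4.png

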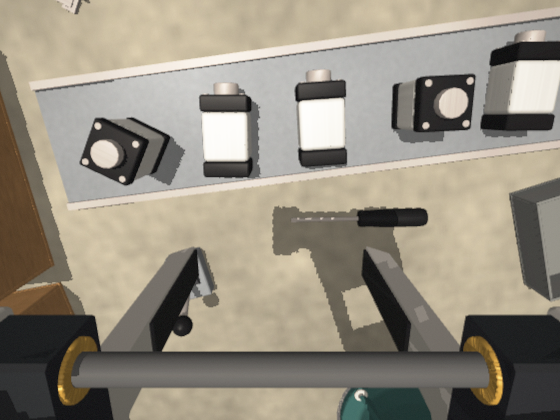

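Wrist picture 4: motor A stands at (110,152), hub up. B is at (226,135), motor1 at (321,123) and C at (525,85), all still lying. B is next.

```bash
python3 -m pendant '[[2,1.4,-3,1.3,8.4,0,1],[2,1.4,-3,1.3,8.4,0,1],[2,1.4,-3,1.3,8.4,0,1],[2,1.2,-3,0,0,0,1],[0.2,0,-3,0,0,0,1],[0,0,0,0,0,0,1],[0,0,0,0,0,0,1]]'>/dev/null; python3 st.py
```

```text
t19.1 tcp [52.87 19.42 15.74] psi -9.0 tau -24.6 ytilt 0.2 w 0.0945 F 0 wf [ 0.1 -0.1  0.1] q [0.17 0.43 1.13 0.14 1.99 1.93]
```

```bash
python3 -m pendant '[[0,0,-3,0,0,0,1],[0,0,-3,0,0,0,1],[0,0,-3,0,0,0,1],[0,0,-2,0,0,0,1],[0,0,-1.3,0,0,0,1],[0,0,0,0,0,0,1]]'>/dev/null; python3 st.py;  python3 -m pendant '[[0,0,0,0,0,0,0.3],[0,0,0,0,0,0,0.3],[0,0,0,0,0,0,0.3],[0,0,0,0,0,0,0.3],[0,0,0,0,0,0,0.3],[0,0,0,0,0,0,0.3]]'>/dev/null; python3 st.py
```

```text
t19.6 tcp [52.89 19.41  3.5 ] psi -9.0 tau -24.5 ytilt 0.2 w 0.0938 F 0 wf [ 0.3 -0.9  0.4] q [0.17 0.51 1.27 0.13 1.77 1.9 ]
t20.2 tcp [52.93 19.34  3.47] psi -9.0 tau -24.5 ytilt 0.3 w 0.0558 F 30 wf [ 0.5 -3.   2.8] q [0.17 0.51 1.27 0.13 1.77 1.9 ]
```

```bash
python3 -m pendant '[[0,0,2,0,0,0,0.3],[0,0,3,0,0,0,0.3],[0,0,4,0,0,0,0.3],[0,0,4,0,0,0,0.3],[0,0,3,0,0,0,0.3],[0,0,0,0,0,8.2,0.3],[0,0,0,0,0,8.2,0.3],[0,0,0,0,0,8.2,0.3]]'>/dev/null;python3 -m pendant '[[0,0,0,0,0,8.2,0.3],[0,0,0,0,0,8.2,0.3],[0,0,0,0,0,8.2,0.3],[0,0,0,5.3,-6.3,0,0.3],[0,0,0,5.3,-6.3,0,0.3],[0,0,0,5.3,-6.3,0,0.3],[0,0,0,5.3,-6.3,0,0.3],[0,0,0,5.3,-6.3,0,0.3]]'>/dev/null; python3 st.py; python3 -m pendant '[[0,0,0,5.3,-6.3,0,0.3],[0,0,0,5.3,-6.3,0,0.3],[0,0,0,5.3,-6.3,0,0.3],[0,0,0,5.3,-6.3,0,0.3],[0,0,0,5.3,-6.3,0,0.3],[0,0,0,5.3,-6.3,0,0.3],[0,0,0,0,0,0,0.3],[0,0,0,0,0,0,0.3]]'>/dev/null; python3 st.py
```

```text
t21.9 tcp [52.75 19.43 19.19] psi 40.0 tau 16.7 ytilt 0.1 w 0.0556 F 30 wf [ 0.4 -0.4 -8.1] q [ 0.16 -0.08  1.61  0.15  1.36  1.02]
t22.6 tcp [52.68 19.6  18.96] psi 40.3 tau 63.2 ytilt -0.3 w 0.0562 F 30 wf [-0.1  0.1 -6.1] q [-0.19 -0.38  2.21  1.18  0.86  0.06]
```

```bash
python3 -m pendant '[[-0.8,0,-2,1.5,-1.7,0,0.3],[-0.8,0,-4,0,0,0,0.3],[0,0,-3,0,0,0,0.3],[0,0,-1.5,0,0,0,0.3],[0,0,-0.6,0,0,0,0.3],[0,0,0,0,0,0,0.3],[0,0,0,0,0,0,0.3]]'>/dev/null;python3 st.py;python3 -m pendant '[[0,0,-0.2,0,0,0,0.3],[0,0,-0.1,0,0,0,0.3],[0,0,0,0,0,0,0.3]]'>/dev/null;python3 st.py
```

```text
t23.4 tcp [51.42 19.61  8.47] psi 40.3 tau 66.0 ytilt 0.1 w 0.0558 F 30 wf [ 0.8 -0.9 -8.5] q [-0.22 -0.17  2.36  1.56  0.82 -0.47]
t23.6 tcp [51.26 19.61  8.  ] psi 40.3 tau 65.9 ytilt -0.1 w 0.0560 F 30 wf [ 0.5  0.7 -7.8] q [-0.22 -0.16  2.37  1.57  0.82 -0.49]
```

```bash
python3 -m pendant '[[0,0,-0.3,0,0,0,0.3],[0,0,-0.1,0,0,0,0.3],[0,0,0,0,0,0,0.3]]'>/dev/null;python3 st.py;python3 -m pendant '[[0,0,-0.2,0,0,0,0.3],[0,0,-0.1,0,0,0,0.3],[0,0,0,0,0,0,0.3]]'>/dev/null;python3 st.py
```

```text
t23.9 tcp [51.28 19.61  7.6 ] psi 40.3 tau 66.0 ytilt -0.1 w 0.0559 F 30 wf [ 0.2 -0.5 -6.5] q [-0.22 -0.15  2.37  1.58  0.82 -0.51]
t24.2 tcp [51.4  19.67  7.59] psi 40.4 tau 66.3 ytilt -0.0 w 0.0558 F 30 wf [-3.6 -1.2  5. ] q [-0.22 -0.14  2.37  1.59  0.82 -0.52]
```

```bash
python3 -m pendant '[[0,0,0.2,0,0,0,0.3],[0,0,0,0,0,0,0.9],[0,0,0,0,0,0,0.9],[0,0,0,0,0,0,0.9],[0,0,0,0,0,0,0.9]]'>/dev/null;python3 st.py; python3 -m pendant '[[-1.4,-1.2,0.8,0,0,0,0.9],[-2.1,-1.8,1.2,0,0,0,0.9],[-2.1,-1.8,1.2,0,0,0,0.9],[-2,-1.7,4,0,0,0,0.9],[-1,-1,4.5,0,0,0,0.9],[0,0,4,-5.4,6.4,0,0.9],[0,0,4,-5.4,6.4,0,0.9],[0,0,3,-5.4,6.4,0,0.9]]'>/dev/null; python3 -m pendant '[[0,0,0,-5.4,6.4,0,1],[0,0,0,-5.4,6.4,0,1],[0,0,0,-5.4,6.4,0,1],[0,0,0,-5.4,6.4,0,1],[0,0,0,-5.4,6.4,0,1],[0,0,0,0,0,0,1],[0,0,0,0,0,0,1]]'>/dev/null; python3 st.py
```

```text
t24.8 tcp [51.26 19.62  7.47] psi 40.3 tau 65.9 ytilt -0.1 w 0.0828 F 0 wf [-0.5  0.8  0.1] q [-0.22 -0.15  2.37  1.58  0.82 -0.51]
t26.2 tcp [42.64 12.25 29.16] psi 40.2 tau 0.4 ytilt -0.6 w 0.0938 F 0 wf [-0.  -0.8 -0.2] q [ 0.14 -0.15  1.46  0.01  1.84  1.01]
```

Now motor1: yaw back to −5.4 and look again.

```bash
python3 -m pendant '[[0.4,-1.2,0.4,0,0,-8,1],[0.4,-1.2,0.4,0,0,-8,1],[0.4,-1.2,0.4,0,0,-8,1],[0.4,-1.2,0,0,0,-8,1],[0,-1,0,0,0,-8,1],[0,0,0,0,0,-5.6,1],[0,0,0,0,0,0,1],[0,0,0,0,0,0,1]]'>/dev/null;python3 look.py w5
```

```text
t27.1 tcp [44.14  6.32 30.56] psi -5.4 tau 0.5 ytilt -0.6 w 0.0938 F 0 wf [ 0.4 -0.3 -0. ] q [ 0.01 -0.15  1.43  0.01  1.86  1.68]
195
c [ 0.5099  -0.16345] rect [ 510.1 -163.8] [51.8 54.3] yaw -8.7 px [449  78  54  52]
c [ 0.50785 -0.05995] rect [508. -60.] [31.1 29.8] yaw -5.4 px [370 101  28  28]
c [0.5076  0.08015] rect [507.5  80.4] [51.3 53.1] yaw -5.4 px [240 103  45  48]
c [0.449  0.1003] rect [449.  100.2] [444.2   8.2] yaw -1.7 px [ 71 164 366  28]
215
c [ 0.51045 -0.1638 ] rect [ 510.3 -163.8] [50.3 52.6] yaw -8.8 px [450  78  53  51]
c [0.50755 0.0799 ] rect [507.5  80.2] [50.8 53.1] yaw -5.4 px [240 103  45  48]
```

View pics/w5.png

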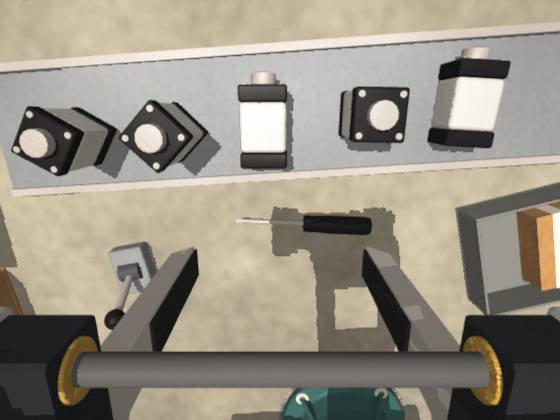

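Wrist picture 5: A at (62,140) and B at (163,135) stand. Motor1 at (263,125) and C at (470,97) lie where measured. Motor1 is next; it will stand in the free stretch near y = −0.28.

```bash
python3 -m pendant '[[2,0.4,-3,0.8,8.5,0,1],[2,0.4,-3,0.8,8.5,0,1],[2,0.4,-3,0.8,8.5,0,1],[2,0.3,-3,0,0,0,1],[0.3,0,-1,0,0,0,1],[0,0,0,0,0,0,1],[0,0,0,0,0,0,1]]'>/dev/null; python3 st.py
```

```text
t27.8 tcp [52.51  7.9  17.77] psi -5.6 tau -25.0 ytilt -0.5 w 0.0942 F 0 wf [-0.3 -0.3  1.3] q [0.01 0.38 1.16 0.06 2.04 1.69]
```

```bash
python3 -m pendant '[[0,0,-3,0,0,0,1],[0,0,-4,0,0,0,1],[0,0,-3,0,0,0,1],[0,0,-2,0,0,0,1],[0,0,-1.3,0,0,0,1],[0,0,-1,0,0,0,1],[0,0,0,0,0,0,1]]'>/dev/null; python3 st.py;  python3 -m pendant '[[0,0,0,0,0,0,0.3],[0,0,0,0,0,0,0.3],[0,0,0,0,0,0,0.3],[0,0,0,0,0,0,0.3],[0,0,0,0,0,0,0.3],[0,0,0,0,0,0,0.3]]'>/dev/null; python3 st.py
```

```text
t28.5 tcp [52.53  7.89  3.27] psi -5.7 tau -25.1 ytilt -0.5 w 0.0938 F 0 wf [-0.8 -0.3 -0.5] q [0.01 0.47 1.33 0.05 1.78 1.68]
t29.1 tcp [52.55  7.85  3.19] psi -5.7 tau -25.2 ytilt -0.4 w 0.0561 F 30 wf [ 0.3 -1.3  0.9] q [0.01 0.48 1.32 0.05 1.78 1.68]
```

```bash
python3 -m pendant '[[0,0,2,0,0,0,0.3],[0,0,3,0,0,0,0.3],[0,0,4,0,0,0,0.3],[0,0,4.5,0,0,0,0.3],[0,0,4.5,0,0,0,0.3],[0,0,3,0,0,0,0.3],[0,-3,0,0,0,0,0.3],[0,-4,0,0,0,0,0.3]]'>/dev/null;python3 -m pendant '[[0,-4,0,0,0,0,0.3],[0,-4,0,0,0,0,0.3],[-0.3,-4,0,0,0,0,0.3],[-0.3,-4,0,0,0,0,0.3],[-0.3,-4,0,0,0,0,0.3],[-0.3,-4,0,0,0,0,0.3],[-0.3,-4,0,0,0,0,0.3],[0,-2,0,0,0,0,0.3]]'>/dev/null; python3 st.py; python3 -m pendant '[[0,0,0,-0.8,-8.2,0,0.3],[0,0,0,-0.8,-8.2,0,0.3],[0,0,0,-0.8,-8.2,0,0.3],[0,0,0,-0.8,-8.2,0,0.3],[0,0,0,-0.8,-8.2,0,0.3],[0,0,0,-0.8,-8.2,0,0.3],[0,0,0,0,0,0,0.3],[0,0,0,0,0,0,0.3]]'>/dev/null; python3 st.py
```

```text
t30.7 tcp [ 50.97 -29.45  23.83] psi -5.8 tau -25.3 ytilt -0.5 w 0.0558 F 30 wf [-0.7  1.4 -8.2] q [-0.52  0.49  0.88 -0.2   2.16  1.07]
t31.5 tcp [ 50.86 -29.05  23.87] psi -5.4 tau 23.8 ytilt -0.5 w 0.0560 F 30 wf [ 1.  -0.2 -6.9] q [-0.77 -0.1   1.57  0.27  1.35  0.88]
```

```bash
python3 -m pendant '[[0,0,0,-0.8,-8.2,0,0.3],[0,0,0,-0.8,-8.2,0,0.3],[0,0,0,-0.8,-8.2,0,0.3],[0,0,0,-0.8,-8.2,0,0.3],[0,0,0,-0.8,-8.2,0,0.3],[0,0,0,0,0,0,0.3],[0,0,0,0,0,0,0.3]]'>/dev/null; python3 st.py
```

```text
t32.2 tcp [ 51.11 -29.15  24.12] psi -5.0 tau 64.7 ytilt -0.1 w 0.0557 F 30 wf [ 0.1 -0.4 -6.4] q [-1.08 -0.32  2.08  1.16  0.97  0.08]
```

```bash
python3 -m pendant '[[0,0,-4,0,-0.3,0,0.3],[0,0.2,-4,0,0,0,0.3],[0,0.2,-4,0,0,0,0.3],[0,0,-2.5,0,0,0,0.3],[0,0,-1.2,0,0,0,0.3],[0,0,0,0,0,0,0.3],[0,0,0,0,0,0,0.3]]'>/dev/null;python3 st.py;python3 -m pendant '[[0,0,-0.3,0,0,0,0.3],[0,0,-0.1,0,0,0,0.3],[0,0,0,0,0,0,0.3]]'>/dev/null;python3 st.py
```

```text
t32.9 tcp [ 51.29 -28.94   8.78] psi -5.0 tau 65.4 ytilt 0.1 w 0.0558 F 30 wf [ 0.5  0.3 -6.5] q [-1.08 -0.05  2.23  1.5   0.87 -0.47]
t33.2 tcp [ 51.08 -28.73   8.14] psi -5.0 tau 65.3 ytilt -0.1 w 0.0558 F 30 wf [ 0.8  0.2 -7.3] q [-1.08 -0.04  2.24  1.52  0.87 -0.48]
```

```bash
python3 -m pendant '[[0,0,-0.4,0,0,0,0.3],[0,0,-0.1,0,0,0,0.3],[0,0,0,0,0,0,0.3]]'>/dev/null;python3 st.py;python3 -m pendant '[[0,0,-0.2,0,0,0,0.3],[0,0,-0.1,0,0,0,0.3],[0,0,0,0,0,0,0.3]]'>/dev/null;python3 st.py
```

```text
t33.5 tcp [ 51.06 -28.71   7.6 ] psi -5.1 tau 65.3 ytilt -0.2 w 0.0558 F 30 wf [ 0.   0.1 -6.8] q [-1.08 -0.02  2.25  1.53  0.87 -0.5 ]
t33.8 tcp [ 51.19 -28.72   7.59] psi -5.0 tau 65.6 ytilt -0.1 w 0.0558 F 30 wf [-3.3  3.5  4.1] q [-1.08 -0.02  2.25  1.54  0.87 -0.52]
```

```bash
python3 -m pendant '[[0,0,0.2,0,0,0,0.3],[0,0,0,0,0,0,0.9],[0,0,0,0,0,0,0.9],[0,0,0,0,0,0,0.9],[0,0,0,0,0,0,0.9]]'>/dev/null;python3 st.py; python3 -m pendant '[[-1.8,0.15,0.8,0,0,0,0.9],[-2.7,0.2,1.2,0,0,0,0.9],[-2.7,0.2,1.2,0,0,0,0.9],[-2,0.2,4,0,0,0,0.9],[-1,0.5,4.5,0,0,0,0.9],[0,2,4,0.8,8.4,0,0.9],[0,2,4,0.8,8.4,0,0.9],[0,2,3,0.8,8.4,0,0.9]]'>/dev/null; python3 -m pendant '[[0.5,2,0,0.8,8.4,0,1],[0.5,2,0,0.8,8.4,0,1],[0.5,2,0,0.8,8.4,0,1],[0.5,2,0,0.8,8.4,0,1],[0,0,0,0.8,6,0,1],[0,0,0,0,0,-4,1],[0,0,0,0,0,0,1],[0,0,0,0,0,0,1]]'>/dev/null; python3 look.py w6
```

```text
t34.3 tcp [ 51.06 -28.7    7.48] psi -5.1 tau 65.3 ytilt -0.2 w 0.0834 F 0 wf [-0.3  0.3 -0.2] q [-1.08 -0.02  2.25  1.53  0.87 -0.51]
t35.9 tcp [ 43.11 -14.39  27.51] psi -9.0 tau 4.9 ytilt -1.8 w 0.0941 F 0 wf [0.4 0.5 0.6] q [-0.49 -0.19  1.52  0.06  1.74  1.25]
195
c [ 0.5415 -0.2546] rect [ 541.5 -254.6] [30.7 30. ] yaw -9.2 px [359  68  30  31]
c [ 0.51   -0.1648] rect [ 509.9 -164.7] [51.4 53.1] yaw -8.9 px [270 102  48  51]
c [ 0.51155 -0.0268 ] rect [512.  -26.5] [30.4 30.9] yaw 33.8 px [157 132  28  29]
c [ 0.44035 -0.14345] rect [ 440.6 -143.4] [395.4   7.2] yaw -1.7 px [116 168 347  48]
215
c [ 0.51045 -0.1649 ] rect [ 509.8 -164.9] [49.8 53.1] yaw -9.2 px [271 102  47  51]
```

View pics/w6.png

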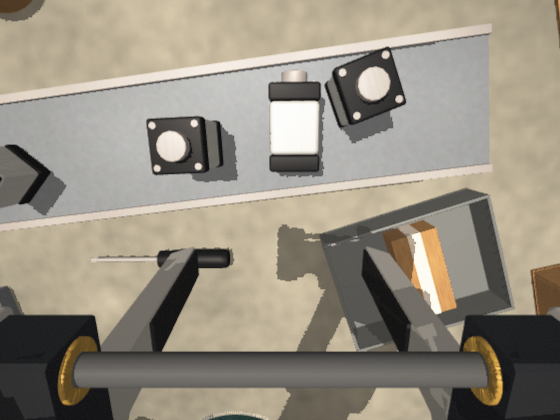

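```bash
python3 - <<'E'
from meas import *
np.set_printoptions(precision=4,suppress=True)
d=np.load("w6.npz"); P=(d['K'],d['R'],d['t']); T=par("top")
print("hub",onz(P,(374,84),.12),"m6 hub",onz(P,(172,146),.12))
print("top corners",[onz(P,q,.106) for q in [(327,85),(391,47),(406,101),(346,127)]])
print("foot corner",[onz(P,q,.01) for q in [(332,122),(328,87),(346,127)]], "strip far",[onz(P,q,.016) for q in [(120,82),(490,28),(490,170),(120,212)]])
E
```

```text
hub [ 0.5346 -0.2418  0.12  ] m6 hub [ 0.5094 -0.0465  0.12  ]
top corners [array([ 0.5424, -0.2014,  0.106 ]), array([ 0.566, -0.264,  0.106]), array([ 0.5159, -0.2736,  0.106 ]), array([ 0.501 , -0.2146,  0.106 ])]
foot corner [array([ 0.5105, -0.2135,  0.01  ]), array([ 0.5522, -0.2139,  0.01  ]), array([ 0.5018, -0.2298,  0.01  ])] strip far [array([0.5979, 0.0354, 0.016 ]), array([ 0.5854, -0.4039,  0.016 ]), array([ 0.4221, -0.3983,  0.016 ]), array([0.4403, 0.0763, 0.016 ])]
```

Wrist picture 6: motor1 stands, but at (374,84) it has been knocked towards C at (295,125), leaving no room for a finger. I'll move it away first, gripping it across its near and far faces.

```bash
python3 - <<'E'
from meas import *
np.set_printoptions(precision=4,suppress=True)
d=np.load("w6.npz"); P=(d['K'],d['R'],d['t']); im=cv2.imread("pics/w6.png")
# dark top face inside window -> min area rect on z=.106 plane
g=im[40:135,322:415].max(2); m=(g<60).astype(np.uint8); n,l,s,_=cv2.connectedComponentsWithStats(m)
i=1+np.argmax(s[1:,4]); pts=np.argwhere(l==i)[:,::-1]+[322,40]; h=cv2.convexHull(pts.astype(np.int32))[:,0]
W=np.array([onz(P,q,.106)[:2] for q in h]); print(cv2.minAreaRect((W*1000).astype(np.float32)), cv2.approxPolyDP(h.reshape(-1,1,2),5,True)[:,0])
D=[onz(P,q,.106)[:2] for q in [(343,72),(388,57),(399,99),(352,115)]]
a=(D[1]+D[2]-D[0]-D[3])/2; b=(D[0]+D[1]-D[2]-D[3])/2
print("centre",np.mean(D,0),"LR",a,np.degrees(np.arctan2(a[1],a[0])),"NF",b,np.degrees(np.arctan2(b[1],b[0])))
cv2.imwrite("pics/c6.png",cv2.resize(im[40:135,260:415],(775,475),interpolation=cv2.INTER_CUBIC))
E
```

```text
((534.784423828125, -239.97964477539062), (55.28458786010742, 57.420684814453125), 12.337526321411133) [[405 102]
 [350 124]
 [333  71]
 [389  48]]
centre [ 0.5348 -0.2417] LR [ 0.0069 -0.0442] -81.07661877776339 NF [0.0396 0.0053] 7.641119427112796
```

View pics/c6.png

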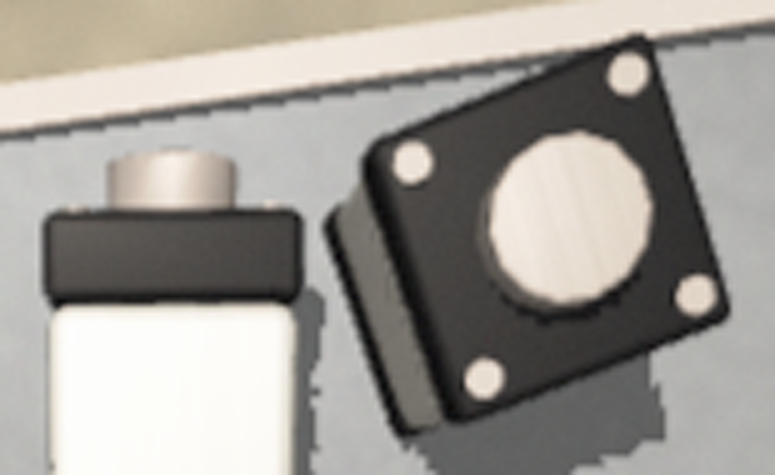

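Crop: motor1's square top spans (330..730, 40..425) in the crop and is turned about 11°, with the gap to C (right edge at 300) too narrow for a finger.

```bash
python3 -m pendant '[[0,0,0,-1,5.1,0,1],[1.5,-1.4,0,0,0,8.5,1],[1.5,-1.4,0,0,0,8.5,1],[1.5,-1.4,0,0,0,8.5,1],[1.5,-1.4,0,0,0,8.5,1],[1.5,-1.4,0,0,0,8.5,1],[1.5,-1.4,0,0,0,8.5,1],[1.4,-1.2,0,0,0,8.5,1]]'>/dev/null; python3 -m pendant '[[0,0,-2,0,0,8.5,1],[0,0,-2,0,0,8.5,1],[0,0,-2,0,0,8.5,1],[0,0,-2,0,0,8.5,1],[0,0,-2,0,0,8.5,1],[0,0,0,0,0,8,1],[0,0,0,0,0,0,1],[0,0,0,0,0,0,1]]'>/dev/null; python3 st.py
```

```text
t37.5 tcp [ 53.5  -24.06  17.63] psi 100.6 tau 0.0 ytilt 0.1 w 0.0944 F 0 wf [0.1 0.6 1.2] q [-0.52  0.18  1.35  0.    1.61 -0.71]
```

```bash
python3 -m pendant '[[0,0,-3,0,0,0,1],[0,0,-3,0,0,0,1],[0,0,-2,0,0,0,1],[0,0,-1.4,0,0,0,1],[0,0,0,0,0,0,1]]'>/dev/null; python3 st.py;  python3 -m pendant '[[0,0,0,0,0,0,0.3],[0,0,0,0,0,0,0.3],[0,0,0,0,0,0,0.3],[0,0,0,0,0,0,0.3],[0,0,0,0,0,0,0.3],[0,0,0,0,0,0,0.3]]'>/dev/null; python3 st.py
```

```text
t38.0 tcp [ 53.41 -23.97   7.96] psi 100.8 tau 0.2 ytilt -0.1 w 0.0937 F 0 wf [-0.4  0.7  0.7] q [-0.52  0.23  1.48  0.    1.43 -0.71]
t38.6 tcp [ 53.58 -24.02   8.19] psi 100.8 tau 0.0 ytilt 0.1 w 0.0559 F 30 wf [0.7 0.4 1. ] q [-0.52  0.23  1.48  0.    1.43 -0.71]
```

```bash
python3 -m pendant '[[0,0,1,0,0,0,0.3],[0,0,1,0,0,0,0.3],[-0.8,-2.2,0,0,0,0,0.3],[-0.8,-2.2,0,0,0,0,0.3],[-0.8,-2.2,0,0,0,0,0.3],[0,0,-1,0,0,0,0.3],[0,0,-0.6,0,0,0,0.3],[0,0,0,0,0,0,0.3]]'>/dev/null; python3 st.py; python3 -m pendant '[[0,0,-0.3,0,0,0,0.3],[0,0,0,0,0,0,0.3],[0,0,0,0,0,0,0.3]]'>/dev/null; python3 st.py
```

```text
t39.5 tcp [ 51.   -30.45   8.29] psi 100.9 tau 0.3 ytilt -0.2 w 0.0558 F 30 wf [ 0.1  0.2 -8.9] q [-0.63  0.25  1.45  0.    1.45 -0.82]
t39.8 tcp [ 51.16 -30.57   8.26] psi 100.9 tau 0.1 ytilt 0.0 w 0.0560 F 30 wf [ 0.1  0.3 -8.3] q [-0.63  0.25  1.45  0.    1.44 -0.82]
```

```bash
python3 -m pendant '[[0,0,-0.2,0,0,0,0.3],[0,0,0,0,0,0,0.3],[0,0,0,0,0,0,0.3]]'>/dev/null; python3 st.py; python3 -m pendant '[[0,0,0,0,0,0,1],[0,0,0,0,0,0,1],[0,0,0,0,0,0,1],[0,0,0,0,0,0,1],[0,0,3,0,0,0,1],[0,0,5,0,0,0,1],[0,0,5,0,0,0,1],[0,0,2,0,0,0,1]]'>/dev/null; python3 st.py
```

```text
t40.0 tcp [ 51.18 -30.61   8.19] psi 100.9 tau 0.0 ytilt 0.1 w 0.0556 F 30 wf [-0.5  2.   0.7] q [-0.63  0.25  1.45  0.    1.44 -0.82]
t40.9 tcp [ 51.28 -30.74  23.71] psi 100.8 tau -0.4 ytilt 0.4 w 0.0940 F 0 wf [ 1.  -0.4 -0.4] q [-0.64  0.18  1.22  0.    1.73 -0.82]
```

```bash
python3 -m pendant '[[-1,2,1,0,0,-8.5,1],[-1,2,1,0,0,-8.5,1],[-1,2,1,0,0,-8.5,1],[-1,2,1,0,0,-8.5,1],[-1,2,1,0,0,-8.5,1],[-1,2,1,0,0,-8.5,1],[-0.5,2,0,0,0,-8.5,1],[-0.5,1.5,0,0,0,-8.5,1]]'>/dev/null; python3 -m pendant '[[0,0,0,0,0,-8.5,1],[0,0,0,0,0,-8.5,1],[0,0,0,0,0,-8.5,1],[0,0,0,0,0,-8.5,1],[0,0,0,0,0,-8,1],[0,0,0,0,0,0,1],[0,0,0,0,0,0,1]]'>/dev/null; python3 look.py w7; python3 - <<'E'
from meas import *
d=np.load("w7.npz"); P=(d['K'],d['R'],d['t']); im=cv2.imread("pics/w7.png")
whites(im[:,:,::-1],P,z=.12,thr=185,amin=300)
E
```

```text
t42.4 tcp [ 44.12 -15.12  29.04] psi -9.0 tau 0.1 ytilt 0.0 w 0.0937 F 0 wf [-0.1 -0.2  0.5] q [-0.45 -0.1   1.42  0.    1.83  1.28]
195
c [ 0.55845 -0.1337 ] rect [ 557.6 -133.3] [145.   41.7] yaw -1.8 px [179  51 134  50]
c [ 0.5093  -0.32985] rect [ 509.3 -329.8] [31.2 30. ] yaw -9.0 px [418  82  29  30]
c [ 0.51025 -0.16495] rect [ 510.  -164.9] [51.9 53.7] yaw -9.0 px [259  95  48  51]
c [ 0.50785 -0.0265 ] rect [507.9 -26.2] [30.4 31.4] yaw -14.0 px [148 128  28  29]
c [ 0.44465 -0.09315] rect [444.7 -93.2] [542.1   7.9] yaw -1.8 px [  9 155 456  63]
215
c [ 0.51055 -0.16475] rect [ 510.6 -164.6] [50.9 52.6] yaw -9.0 px [259  95  47  50]
c [ 0.5778 -0.1281] rect [ 577.9 -128.2] [439.3   8.1] yaw -1.7 px [  0  16 477  74]
c [ 0.53005 -0.11245] rect [ 529.9 -112.2] [246.5  83.7] yaw -1.9 px [ 96  46 259 107]
c [ 0.51125 -0.3071 ] rect [ 511.3 -307.1] [27.  25.9] yaw -9.0 px [418  82  29  30]
c [ 0.51   -0.0452] rect [510.1 -45.1] [26.3 27.3] yaw -14.0 px [148 128  28  29]
c [ 0.4553 -0.1017] rect [ 455.4 -101.8] [485.7   7.7] yaw -1.7 px [  0 154 473  66]
```

```bash
python3 -m pendant '[[2,-0.4,-3,1.3,8.3,0,1],[2,-0.4,-3,1.3,8.3,0,1],[2,-0.4,-3,1.3,8.3,0,1],[2,-0.4,-2,0,0,0,1],[0.4,0,0,0,0,0,1],[0,0,0,0,0,0,1],[0,0,0,0,0,0,1]]'>/dev/null; python3 st.py
```

```text
t43.1 tcp [ 52.53 -16.73  18.38] psi -9.1 tau -24.8 ytilt 0.2 w 0.0942 F 0 wf [ 0.1 -0.6  0.1] q [-0.36  0.42  1.08 -0.1   2.06  1.35]
```

```bash
python3 -m pendant '[[0,0,-3,0,0,0,1],[0,0,-4,0,0,0,1],[0,0,-3,0,0,0,1],[0,0,-2.5,0,0,0,1],[0,0,-1.5,0,0,0,1],[0,0,-1,0,0,0,1],[0,0,0,0,0,0,1]]'>/dev/null; python3 st.py;  python3 -m pendant '[[0,0,0,0,0,0,0.3],[0,0,0,0,0,0,0.3],[0,0,0,0,0,0,0.3],[0,0,0,0,0,0,0.3],[0,0,0,0,0,0,0.3],[0,0,0,0,0,0,0.3]]'>/dev/null; python3 st.py
```

```text
t43.8 tcp [ 52.51 -16.72   3.12] psi -9.1 tau -25.1 ytilt 0.1 w 0.0938 F 0 wf [-0.3  1.1  0.7] q [-0.36  0.52  1.26 -0.09  1.79  1.37]
t44.4 tcp [ 52.53 -16.74   3.05] psi -9.1 tau -25.1 ytilt 0.1 w 0.0559 F 30 wf [ 0.2 -1.2 -0.1] q [-0.36  0.52  1.26 -0.09  1.79  1.37]
```

```bash
python3 -m pendant '[[0,0,2,0,0,0,0.3],[0,0,3,0,0,0,0.3],[0,0,4,0,0,0,0.3],[0,0,4,0,0,0,0.3],[0,0,4,0,0,0,0.3],[0,0,2,0,0,0,0.3],[0,0,0,0,0,7,0.3],[0,0,0,0,0,7,0.3]]'>/dev/null;python3 -m pendant '[[0,0,0,0.7,-8.2,0,0.3],[0,0,0,0.7,-8.2,0,0.3],[0,0,0,0.7,-8.2,0,0.3],[0,0,0,0.7,-8.2,0,0.3],[0,0,0,0.7,-8.2,0,0.3],[0,0,0,0.7,-8.2,0,0.3],[0,0,0,0,0,0,0.3]]'>/dev/null; python3 st.py; python3 -m pendant '[[0,0,0,0.7,-8.2,0,0.3],[0,0,0,0.7,-8.2,0,0.3],[0,0,0,0.7,-8.2,0,0.3],[0,0,0,0.7,-8.2,0,0.3],[0,0,0,0.7,-8.2,0,0.3],[0,0,0,0,0,0,0.3],[0,0,0,0,0,0,0.3]]'>/dev/null; python3 st.py
```

```text
t45.9 tcp [ 51.72 -16.45  21.06] psi 4.7 tau 23.3 ytilt -0.5 w 0.0559 F 30 wf [ -2.   -0.4 -10.5] q [-0.57 -0.19  1.7   0.26  1.31  0.9 ]
t46.6 tcp [ 52.52 -16.65  21.79] psi 4.9 tau 64.5 ytilt -0.2 w 0.0559 F 30 wf [ 0.8 -0.5 -6.6] q [-0.92 -0.42  2.19  1.17  0.98  0.06]
```

```bash
python3 -m pendant '[[-0.6,0,-4,0,-0.4,0,0.3],[-0.6,-0.2,-4,0,0,0,0.3],[0,-0.2,-3,0,0,0,0.3],[0,0,-2,0,0,0,0.3],[0,0,-0.6,0,0,0,0.3],[0,0,0,0,0,0,0.3],[0,0,0,0,0,0,0.3]]'>/dev/null;python3 st.py;python3 -m pendant '[[0,0,-0.3,0,0,0,0.3],[0,0,-0.1,0,0,0,0.3],[0,0,0,0,0,0,0.3]]'>/dev/null;python3 st.py
```

```text
t47.3 tcp [ 51.52 -17.22   8.69] psi 4.9 tau 65.4 ytilt 0.2 w 0.0559 F 30 wf [ 0.1  0.2 -6.7] q [-0.96 -0.16  2.34  1.47  0.91 -0.46]
t47.6 tcp [ 51.35 -17.08   8.06] psi 4.9 tau 65.3 ytilt 0.0 w 0.0561 F 30 wf [ 0.6  0.9 -9.2] q [-0.96 -0.15  2.35  1.48  0.91 -0.48]
```

```bash
python3 -m pendant '[[0,0,-0.4,0,0,0,0.3],[0,0,-0.2,0,0,0,0.3],[0,0,0,0,0,0,0.3]]'>/dev/null;python3 st.py;python3 -m pendant '[[0,0,-0.2,0,0,0,0.3],[0,0,-0.1,0,0,0,0.3],[0,0,0,0,0,0,0.3]]'>/dev/null;python3 st.py
```

```text
t47.9 tcp [ 51.31 -17.04   7.34] psi 4.8 tau 65.2 ytilt -0.1 w 0.0560 F 30 wf [-0.5 -0.4 -8.4] q [-0.96 -0.13  2.35  1.49  0.91 -0.5 ]
t48.2 tcp [ 51.42 -17.09   7.3 ] psi 4.9 tau 65.5 ytilt -0.0 w 0.0561 F 30 wf [-2.4  2.   0.5] q [-0.96 -0.12  2.35  1.5   0.91 -0.52]
```

```bash
python3 -m pendant '[[0,0,0.1,0,0,0,0.3],[0,0,0,0,0,0,0.9],[0,0,0,0,0,0,0.9],[0,0,0,0,0,0,0.9],[0,0,0,0,0,0,0.9]]'>/dev/null;python3 st.py; python3 -m pendant '[[-1.8,-0.15,0.8,0,0,0,0.9],[-2.7,-0.2,1.2,0,0,0,0.9],[-2.7,-0.2,1.2,0,0,0,0.9],[-2,0,4,0,0,0,0.9],[-1,0,4.5,0,0,0,0.9],[0,0,4.5,-0.7,8.3,0,0.9],[0,0,4.5,-0.7,8.3,0,0.9],[0,1,4,-0.7,8.3,0,0.9]]'>/dev/null; python3 -m pendant '[[0,2,0,-0.7,8.3,0,1],[0,3,0,-0.7,8.3,0,1],[0,3,0,-0.7,8.3,0,1],[0,3,0,-0.7,8.3,0,1],[0,3,0,-0.4,5,0,1],[0,3,0,0,0,0,1],[0,0,0,0,0,0,1],[0,0,0,0,0,0,1]]'>/dev/null; python3 st.py; python3 - <<'E'
from h import *
im=imaging.snapshot("side"); cv2.imwrite("pics/s8.png",im[:,:,::-1])
a=cv2.resize(im[120:400,150:430],(600,600),interpolation=cv2.INTER_CUBIC); cv2.imwrite("pics/s8c.png",a[:,:,::-1])
E
```

```text
t48.7 tcp [ 51.37 -17.1    7.27] psi 4.8 tau 65.3 ytilt 0.0 w 0.0833 F 0 wf [-0.5  0.4  0.9] q [-0.96 -0.13  2.35  1.5   0.91 -0.51]
t50.3 tcp [41.18  0.47 30.76] psi 5.0 tau 3.7 ytilt -0.5 w 0.0942 F 0 wf [ 0.3 -0.4 -0.6] q [-0.15 -0.27  1.52  0.02  1.83  1.34]
```

View pics/s8c.png

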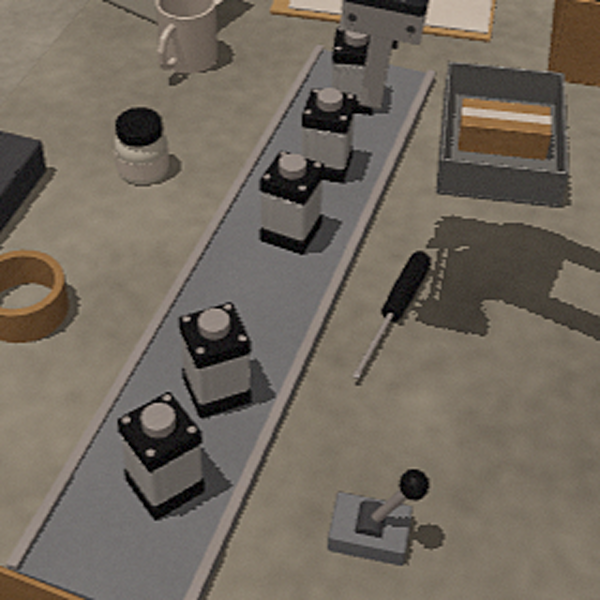

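Side picture: all five motors present stand hub up, the carton is in the tote, and the driver is undisturbed. The lever knob at (413,485) still leans towards the robot. Next is the lever's geometry.

```bash
python3 - <<'E'
from m import *
np.set_printoptions(precision=4,suppress=True)
b=np.array([onz(T,tc(*q),.025) for q in [(107,250),(151,248),(158,317),(112,320)]]); c=b.mean(0); ax=(b[0]+b[1]-b[2]-b[3])/2
k=np.array([.2887,.2913]); print("block",c,"axis",ax,np.degrees(np.arctan2(ax[1],ax[0])),"knob-block",k-c[:2])
s=cv2.imread("pics/s8.png"); p=(413*280/600+150,485*280/600+120); print("knob now",tri([T,S],[tc(113,318),p]))
E
```

```text
block [0.3206 0.2914 0.025 ] axis [0.0737 0.0099 0.    ] 7.66012681806986 knob-block [-0.0319 -0.0001]
knob now (array([0.2892, 0.2914, 0.0938]), np.float64(0.0013377288197372686))
```

```bash
python3 -m pendant '[[-2,4,0,0,3.7,0,0],[-2,4,0,0,0,0,0],[-2.5,4,-2,0,0,0,0],[-2.5,4,-3,0,0,0,0],[-2.5,4,-3,0,0,0,0],[-2.5,4,-3,0,0,0,0],[-2.5,4,0,0,0,0,0],[0,0,0,0,0,0,0]]'>/dev/null; python3 -m pendant '[[-0.8,1,0,0,0,0,0],[0,0,0,0,0,0,0],[0,0,0,0,0,0,0]]'>/dev/null; python3 st.py
```

```text
t51.5 tcp [24.86 27.96 20.82] psi 4.7 tau 0.1 ytilt -0.8 w 0.0094 F 0 wf [-0.1  0.2  0.2] q [ 0.68 -0.32  1.76  0.01  1.7   2.17]
```

```bash
python3 -m pendant '[[-1,1.1,-2,0,0,0,0],[0,0,-4,0,0,0,0],[0,0,-4,0,0,0,0],[0,0,-2.5,0,0,0,0],[0,0,0,0,0,0,0],[0,0,0,0,0,0,0]]'>/dev/null; python3 st.py; python3 -m pendant '[[2,0.1,0,0,0,0,0],[1,0.05,0,0,0,0,0],[1,0.05,0,0,0,0,0],[1,0.05,0,0,0,0,0],[1,0.05,0,0,0,0,0],[1,0.05,0,0,0,0,0],[1,0.05,0,0,0,0,0],[0,0,0,0,0,0,0]]'>/dev/null; python3 st.py
```

```text
t52.0 tcp [23.85 29.11  8.34] psi 4.7 tau 0.0 ytilt -0.8 w 0.0003 F 0 wf [-0.4  0.2 -0.9] q [ 0.72 -0.26  1.96  0.01  1.43  2.21]
t52.9 tcp [31.87 29.57  8.26] psi 4.8 tau 0.0 ytilt -0.8 w 0.0006 F 0 wf [-0.1  0.3  0.3] q [ 0.61 -0.11  1.84  0.01  1.41  2.09]
```

```bash
python3 -m pendant '[[0.8,0.05,0,0,0,0,0],[0.8,0.05,0,0,0,0,0],[0.5,0,0,0,0,0,0],[0,0,0,0,0,0,0]]'>/dev/null; python3 st.py; python3 -m pendant '[[0.4,0,0,0,0,0,0],[0,0,0,0,0,0,0]]'>/dev/null; python3 st.py; python3 - <<'E'
from h import *
im=imaging.snapshot("side"); cv2.imwrite("pics/s9.png",cv2.resize(im[270:410,230:400],(728,600),interpolation=cv2.INTER_CUBIC)[:,:,::-1])
E
```

```text
t53.2 tcp [33.65 29.65  8.22] psi 4.9 tau -0.3 ytilt -0.8 w 0.0000 F 3 wf [-5.4 -0.9  3.2] q [ 0.58 -0.08  1.8   0.01  1.41  2.07]
t53.5 tcp [33.71 29.66  8.21] psi 4.9 tau -0.8 ytilt -0.8 w 0.0005 F 7 wf [-13.8  -0.4   7.4] q [ 0.58 -0.07  1.8   0.02  1.42  2.06]
```

View pics/s9.png

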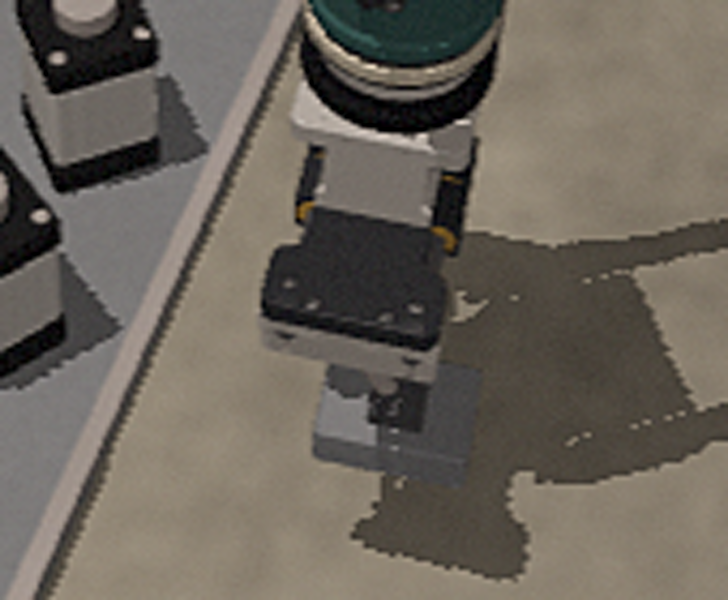

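Side picture: the lever stands under the gripper at about (385,380), leaning towards the lane, and the force has risen to 14 N, so it is at its stop. I'll back off and check the knob and motors numerically.

```bash
python3 -m pendant '[[-2,0,0,0,0,0,0],[-3,0,0,0,0,0,0],[-3,0,3,0,0,0,0],[0,0,5,0,0,0,0],[0,0,5,0,0,0,0],[0,-5,3,0,0,0,0],[0,-5,0,0,0,0,0],[0,-5,0,0,0,0,0]]'>/dev/null; python3 -m pendant '[[0,-5,0,0,0,0,0],[0,-5,0,0,0,0,0],[0,-5,0,0,0,0,0],[0,-5,0,0,0,0,0],[0,-5,0,0,0,0,0],[0,0,0,0,0,0,0],[0,0,0,0,0,0,0]]'>/dev/null; python3 st.py; python3 - <<'E'
from m import *
np.set_printoptions(precision=4,suppress=True)
I={n:imaging.snapshot(n) for n in ("top","side")}
for n in I: cv2.imwrite(f"pics/{n}10.png",I[n][:,:,::-1])
def blobs(im,P,X,r=14,thr=45):
    u,v=proj(P,X).round().astype(int); w=im[v-r:v+r,u-r:u+r].max(2)<thr
    n,l,s,c=cv2.connectedComponentsWithStats(w.astype(np.uint8)); 
    i=1+np.argmax(s[1:,4]) if n>1 else 0; return (c[i]+[u-r,v-r],s[i,4])
for nm,X in (("released",(.363,.295,.092)),("old",(.289,.2914,.093))):
    bs=[blobs(I[n],P,X) for n,P in (("top",T),("side",S))]; print(nm,bs,tri([T,S],[b[0] for b in bs]))
# hubs: bright round discs at z=.12
for nm,y,x in (("A",.32,.515),("B",.2,.51),("m6",-.045,.51),("C",-.17,.505),("m1",-.307,.511)):
    r=[]
    for n,P in (("top",T),("side",S)):
        u,v=proj(P,(x,y,.12)).round().astype(int); g=I[n][v-9:v+9,u-9:u+9].min(2); w=(g>g.max()*.72).astype(np.uint8)
        k,l,s,c=cv2.connectedComponentsWithStats(w); i=1+np.argmax(s[1:,4]); r.append(c[i]+[u-9,v-9])
    print(nm,tri([T,S],r))
E
```

```text
t55.0 tcp [26.22 -9.76 23.86] psi 4.5 tau 0.0 ytilt -0.8 w 0.0005 F 0 wf [-0.4  0.1  0.2] q [-0.57 -0.54  1.83  0.01  1.86  0.92]
released [(array([147.9848, 277.9242]), np.int32(66)), (array([304.7537, 339.097 ]), np.int32(134))] (array([0.3599, 0.2987, 0.0927]), np.float64(0.001123601472122119))
old [(array([149.5, 308.5]), np.int32(784)), (array([329. , 358.5]), np.int32(4))] (array([0.2991, 0.302 , 0.0609]), np.float64(0.016157586295266493))
A (array([0.5159, 0.3135, 0.1199]), np.float64(0.0003862914409193177))
B (array([0.5098, 0.1947, 0.1199]), np.float64(0.0002862084308819063))
m6 (array([ 0.5113, -0.0431,  0.1295]), np.float64(0.00401259506121286))
C (array([ 0.5073, -0.1677,  0.1302]), np.float64(0.00456655927181333))
m1 (array([ 0.5055, -0.2933,  0.157 ]), np.float64(0.0001932130589277027))
```

```bash
python3 -m pendant '[[3,0,3,0,0,0,0],[4,0,3,0,0,0,0],[4,0,0,0,0,0,0],[4,0,0,0,0,0,0],[0,0,0,0,0,0,0],[0,0,0,0,0,0,0]]'>/dev/null; python3 - <<'E'
from meas import *
state(); W=par("wrist"); im=imaging.snapshot("wrist"); cv2.imwrite("pics/w11.png",im[:,:,::-1])
for nm,y,x in (("B",.195,.51),("m6",-.045,.51),("C",-.17,.505),("m1",-.307,.511)):
    u,v=proj(W,(x,y,.12)).round().astype(int)
    if not(25<u<535 and 25<v<395): print(nm,"out",u,v); continue
    g=im[v-25:v+25,u-25:u+25]; w=(g.min(2)>150).astype(np.uint8); k,l,s,c=cv2.connectedComponentsWithStats(w); i=l[25,25]
    print(nm,"hub px size",s[i,2:],onz(W,c[i]+[u-25,v-25],.12).round(4))
    h=onz(W,c[i]+[u-25,v-25],.12)
    gg=im[max(v-70,0):v+70,max(u-70,0):u+70].max(2); d=(gg<60).astype(np.uint8); k,l,s,cc=cv2.connectedComponentsWithStats(d); j=1+np.argmax(s[1:,4])
    q=cv2.convexHull((np.argwhere(l==j)[:,::-1]+[max(u-70,0),max(v-70,0)]).astype(np.int32))[:,0]
    print("   top face",[np.round(a,1) for a in cv2.minAreaRect((np.array([onz(W,p,.106)[:2] for p in q])*1000).astype(np.float32))])
E
```

```text
t55.7 tcp [41.28 -9.34 29.79] psi 5.2 tau -0.1 ytilt -0.8 w 0.0005 F 0 wf [0.2 0.7 0.3] q [-0.37 -0.19  1.48  0.01  1.86  1.12]
B out -11 64
m6 hub px size [ 31  32 751] [ 0.51   -0.0452  0.12  ]
   top face [array([496.8, -57.9]), array([40.1, 73.4]), np.float64(43.7)]
C hub px size [ 30  31 729] [ 0.5058 -0.1713  0.12  ]
   top face [array([ 505.1, -170. ]), array([53.7, 56.9]), np.float64(5.2)]
m1 hub px size [ 30  31 716] [ 0.5114 -0.3072  0.12  ]
   top face [array([ 510.4, -303.1]), array([55.1, 61.8]), np.float64(11.7)]
```

```bash
python3 -c "
from bench import robot
print(robot.close_job())"
```

```text
the job is handed in; nothing more can be done
None
```

I handed the job in at about 56 s: the carton is in the tote, all five motors present stand hub up in the lane, and the release lever is swung over to its stop (about 0.92 rad by camera). No verdict came back.

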